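Guard the spindle and hold the run dial in its third notch

ROBOT

A 6-joint arm with a two-finger parallel gripper is mounted at the origin on the work surface. World frame = base frame: x ahead of the robot, y to its left, z up, the work surface at z = 0. Lengths are in mm, angles in rad, forces in N, time in s.
With the tool pointing down it reaches from about 350 to 875 mm from the base axis. Payload 4.2 kg.
Tool frame: the origin (TCP) lies midway between the tips of the shut fingers; the grasp point (between the pads) lies 19 mm behind it (robot.grip_point_offset is the distance from the TCP to the grasp point, in mm); z points along the fingers, y is the line along which they close (so a half turn about z gives the same grasp; the last joint's range is limited). The gripper opens to 85 mm and grips with 20 to 120 N. Pads are 22 mm wide; open, the fingers measure 114 mm over their backs; the gripper's body (76 mm by 85 mm) begins 54 mm behind the grasp point. The pads swing forward as they close: fully open they stand 13 mm farther back than shut.
Start: joints at [-0.899, 0.385, 0.008, 0, -1.194, -0.259], TCP at [250.747, -572.473, 231.312] pointing down, gripper open.
Joint ranges: [-3.14, 3.14], [-1.21, 2.06], [-1.07, 1.41], [-3.16, 2.05], [-2.99, -0.16], [-3.1, 3.1]. Speed limits (rad/s): [2.79, 2.79, 3.14, 3.14, 3.14, 3.14].

INTERFACE

Orientations are given as a 3x3 rotation matrix whose columns are the frame's x, y, z axes.
In Python, from station import robot gives the robot as it stands.
- The arm moves only by the tool apply_moves, never from a script. Its argument "deltas" is a list of rows, each an object of numbers: "x", "y", "z": the shift along the tool's x, y, z in units of 30 mm (1.0 is 30 mm); "rx", "ry", "rz": the turn, a rotation vector about the tool's x, y, z in units of 90 degrees (1.0 is 90 degrees); "fingers": the opening, from -1 (shut) to 1 (fully open). In form: [{"x": .., "y": .., "z": .., "rx": .., "ry": .., "rz": .., "fingers": ..}, ...]. A call has 1 to 5 rows; each row shifts and turns the commanded pose from where the row before left it, along the tool's axes as they then stand; what a row does not reach is not made up. A row lasts 1/12 s, in which the tool goes at most 41.7 mm and 7.16 degrees, less where a joint would pass 70% of its speed; a pose out of reach is approached as far as the arm can. A call with a number of a shift or a turn outside -1 to 1 is refused whole. A call with a gripper value outside its range is refused whole. The fingers move at their own pace and stop on an object; the grip force is fixed at half the most. Time passes only in rows, so rows that do not move let the fingers close. It gives the time, the measured TCP pose, the force, the opening and the grip force at its end, in the units of the state.
- robot.get_obs(): the state, without advancing time (a new reading comes with each control period).
- robot.read_camera(name): name is "scene" or "top"; returns the picture (384x512x3 uint8, red, green, blue); there is no depth.
- robot.calibration(name): a dict with "fx", "fy", "cx", "cy" (pixels), "origin" and "orientation" of the camera in the world. Camera axes: x right, y down, z forward; pixel columns grow to the right and rows downward; lengths in mm; the calibration is good to about 2 mm. A picture is of the moment at which its call begins. calibration takes no time and is no camera call.
- robot.hand_in(): hands the job in; it is judged then, once.
The state is a dict: "clock": time; "q": joint angles; "joint_vel": joint speeds; "tau": joint torques, N m; "ee_pos": TCP position; "tcp_rot": TCP orientation; "ft_force": force on the tool from outside, world axes, zero at the start; "moment": the same for the moment, N m; "finger_gap": finger opening in mm; "grasp_force": force on a finger pad.
Only numpy, scipy, OpenCV 4.12 (cv2) and the standard library are available. Lean on these libraries where they do the work, as an engineer would, in place of code of your own. Each camera call takes 0.05 s, during which the arm holds its last target. There are 200 camera calls.

TASK

Turn the plain aluminium guard cup over and stand it mouth-down over the upright spindle nose, flat on the spindle's round base, and let go of it. Then press the bar of the spring-return run dial down with the fingers, past its first two notches into the third but not on to the end stop, and finish while holding it there: it springs back if let go. Leave the other things on the bench where they are.

Things in the scene. Friction and masses are not known exactly. Their poses are not given: they have to be found in the camera images.
- cup: plain straight-sided aluminium cup, no handle, loose, 0.08 to 0.17 kg: outside diameter 56 mm, height 64 mm, wall 3 mm, bottom 4 mm. Origin at the centre of its closed bottom's outer face, z axis towards its mouth. It starts on the bench mouth-up, on the left or the right of the spindle (opposite side to the dial).
- spindle_seat (a point): fixed spindle in the middle of the bench: round dark steel base, 110 mm across and 12 mm high, with an upright steel nose 18 mm across that rises 30 mm above the base. The point is on the base's upper face, on the nose's axis (12 mm above the bench).
- axle (a point): centre of the run dial's horizontal axle, 85 mm above the bench, in the fixed stand (base 130 x 90 mm, 12 mm high; two upright green-blue cheeks 60 mm apart over all, rounded to 48 mm radius about the axle, dial disc of 52 mm radius between them). x axis level, away from the bar; y along the axle; z up. The whole stand starts turned by up to 0.35 rad either way from the bar pointing to world -x.
- bar (a point): black round cross-bar at the end of the dial's lever, 18 mm across, 60 mm long, parallel to the axle; the point is its centre, 125 mm from the axle on the robot's side. At dial value q it lies 125*cos(0.42-q) mm from the axle horizontally and 125*sin(0.42-q) mm above it: it starts 136 mm above the bench, is 39 mm above it in the third notch and about 17 mm at the end stop. Press it downward from above, following its arc.
- dial (a joint): turn of the dial in rad: 0 at rest, growing as the bar is pressed down; notches at 0.30, 0.55 and 0.80, end stop at 1.0. A spring turns it all the way back when let go (about 3 N at the bar to start, about 7 N at the third notch, up to about 10 N beyond, with 1 to 3 N of click between notches; the notches do not hold it). Black pointer across the disc's rim passes three steel studs on each cheek, one per notch, the third being the one nearest the robot.
- bearing: bystander: loose ball-bearing-sized steel ring, 48 mm across, 14 mm high, lying flat behind the spindle; origin under its centre
- collar: bystander: loose dark steel collar, 36 mm across, 22 mm high, behind the spindle; origin under its centre
- bowl: bystander: shallow steel bowl, 116 mm across, 40 mm high; origin under its centre
- screwdriver: bystander: screwdriver lying on the bench, 200 mm long; origin under its centre
- wrench: bystander: wrench lying on the bench far behind the spindle, 180 mm long; origin under its centre
- jar: bystander: amber glass jar with a steel lid, 64 mm across, 85 mm high; origin under its centre
- block: bystander: solid steel parallel block 70 x 40 x 30 mm; origin under its centre
Things that resemble listed ones, but are neither listed nor needed, are in the scene too. Leave any yellow look-alike of the cup alone. What is shaped like the part that bears axle but pink is not meant.

How it is judged (in metres and radians):
On the way, in this order (a step that is already met when the one before it is completed fails the run):
1. the cup stands mouth-down over the spindle nose, let go, the dial still at rest (angle between cup's own z axis and vertical above 3 rad and horizontal distance between cup and spindle_seat below 0.02 m and z of cup in the frame of spindle_seat between 0.059 and 0.069 m and contact force between each of the arm, the fingers and cup below 0.1 N and linear speed of cup below 0.03 m/s and value of joint dial below 0.15 rad), for 0.2 s.
2. the fingers press the bar and hold the dial in the third notch (value of joint dial between 0.72 and 0.88 rad and velocity of joint dial between -0.1 and 0.1 rad/s and contact force between the fingers and dial above 2 N), for 0.3 s.
At the end, for the whole second after the job is handed in: Cup mouth-down (within 0.14 rad), flat on the spindle base (height within 5 mm), axis within 20 mm of the nose, untouched by the robot; dial held still at 0.80 +- 0.08 rad by the fingers pressing the bar with over 2 N. The program finishes while holding (all of step 2 and angle between cup's own z axis and vertical above 3 rad and horizontal distance between cup and spindle_seat below 0.02 m and z of cup in the frame of spindle_seat between 0.059 and 0.069 m and contact force between each of the arm, the fingers and cup below 0.1 N and linear speed of cup below 0.03 m/s); the arm keeps its last pose, push and grip.
It fails at once if the dial is driven on past the third notch to its end stop (value of joint dial above 0.97 rad).
It fails at once if another thing on the bench is moved by more than 40 mm (distance of any of bearing, collar, bowl, screwdriver, wrench, jar, block from where it was at the start of the episode above 0.04 m).
It also fails if it takes over 72 s, if anything falls off the work surface, if the arm or the gripper's body presses on something with over 40 N, if the wrist force passes 120 N, or if a joint passes its speed limit or range.

## Working session

There is one attempt and no reset: what is moved stays moved. The work goes in short steps, Python scripts to look and compute and a tool call to move; the robot and the scene stay as the last step left them, time stands still between calls to the robot, and variables do not carry over. Pictures are saved under pics/ and viewed, at most 10 in all, crops included, and the job is handed in when it is done.

Besides the shell and the picture viewer there is one more tool, called after "Request:" as a command line: name --argument value ..., lists and objects as JSON in quotes. apply_moves: Moves the arm, as the interface text tells. Its arguments: {"type":"object","properties":{"deltas":{"type":"array"}},"required":["deltas"]}

```bash
mkdir -p pics; ls; python3 - <<'E'
from station import robot
import cv2
for n in("scene","top"):
    im=robot.read_camera(n); cv2.imwrite(f"pics/{n}0.png",cv2.resize(im[:,:,::-1],(768,576),interpolation=cv2.INTER_CUBIC)); cv2.imwrite(f"raw_{n}0.png",im[:,:,::-1])
    print(n,robot.calibration(n))
o=robot.get_obs();print(o)
E
```

```text
pics
scene {'fx': 371.3716805858543, 'fy': 371.3716805858543, 'cx': 254.38682475921317, 'cy': 197.06218174342752, 'origin': array([1339.95894237,  505.83017412,  767.56386243]), 'orientation': array([[-0.51843483,  0.48378873, -0.70510552],
       [ 0.85509635,  0.29905208, -0.42353051],
       [ 0.00596398, -0.82250612, -0.56872499]])}
top {'fx': 405.00230288477974, 'fy': 405.00230288477974, 'cx': 256.4247113521824, 'cy': 196.42740079058356, 'origin': array([ 380.52089477,   22.92469919, 1413.35695782]), 'orientation': array([[-0.00609194, -0.99337797,  0.11473056],
       [-0.99997901,  0.00630464,  0.00149118],
       [-0.00220464, -0.11471907, -0.99339553]])}
{'clock': 0.1, 'q': array([-8.99387264e-01,  3.85496213e-01,  6.75958220e-03, -3.77033044e-04,
       -1.19400328e+00, -2.58594384e-01]), 'joint_vel': array([-0.00094265, -0.0014656 ,  0.00229805,  0.00127878, -0.00167479,
        0.0013761 ]), 'tau': array([-2.89838217e-04, -3.93319523e+01,  1.88928080e+01,  4.19799864e+00,
       -2.59032218e-03,  2.52317847e-06]), 'ee_pos': array([ 250.53525099, -572.02537077,  230.32844327]), 'tcp_rot': array([[-9.16050943e-01, -4.01060838e-01, -9.34579610e-04],
       [-4.01061896e-01,  9.16049305e-01,  1.73979568e-03],
       [ 1.58357087e-04,  1.96856575e-03, -9.99998050e-01]]), 'ft_force': array([ 0.25343374, -0.44719514,  0.47537297]), 'moment': array([-0.0209114 , -0.0087566 , -0.02058794]), 'grasp_force': 0.0, 'finger_gap': 85.39921681951607}
```

View pics/scene0.png

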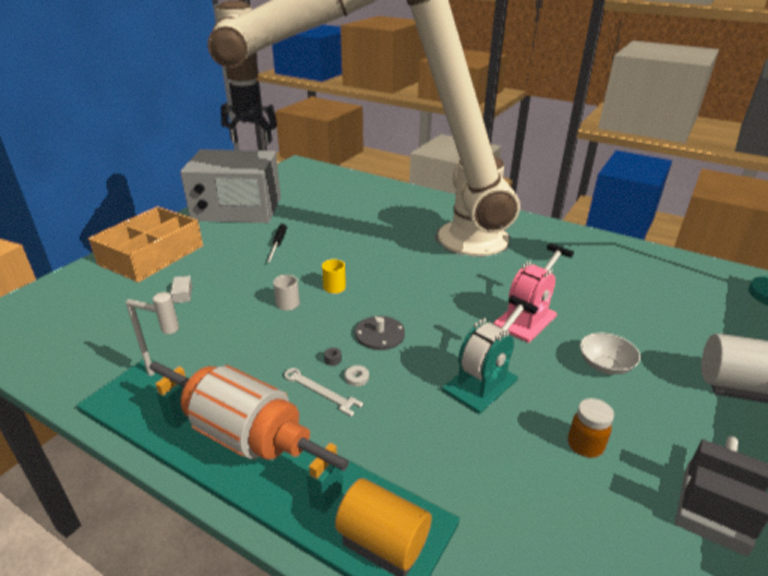

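View pics/top0.png

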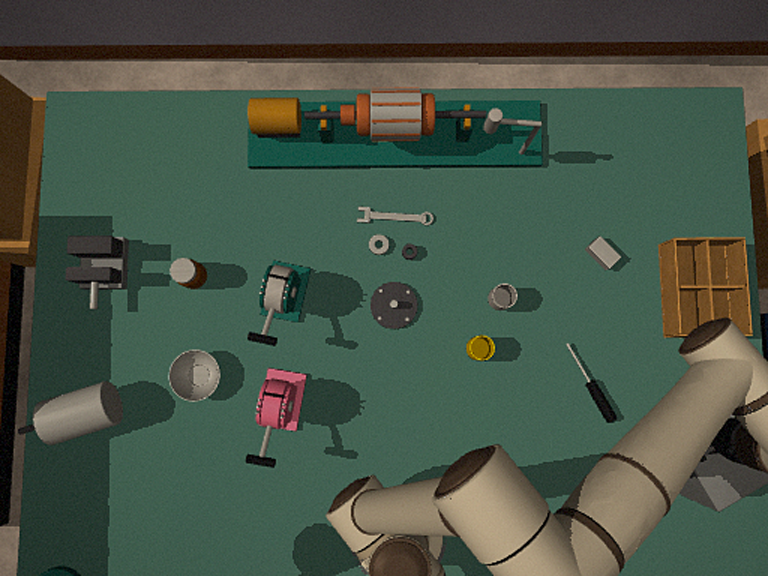

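The top view shows the grey cup at (503,297), the yellow look-alike at (481,348), the spindle at (395,305), the green dial with its bar at (263,338) and the pink look-alike with its bar at (261,461), all in 768x576 pixels. The grey cup and the green stand fit the description: plain aluminium and green-blue cheeks. I'll confirm both in one crop and measure them.

```bash
cat > h.py <<'E'
import numpy as np, cv2
from station import robot
def ray(n,u,v):
    c=robot.calibration(n); d=c['orientation']@np.array([(u-c['cx'])/c['fx'],(v-c['cy'])/c['fy'],1]); return c['origin'],d
def cast(n,u,v,z):
    o,d=ray(n,u,v); return (o+d*(z-o[2])/d[2]).round(1)
def proj(n,p):
    c=robot.calibration(n); q=c['orientation'].T@(np.array(p,float)-c['origin']); return (c['fx']*q[0]/q[2]+c['cx'],c['fy']*q[1]/q[2]+c['cy'])
def tri(a,b):
    (o1,d1),(o2,d2)=ray("top",*a),ray("scene",*b)
    d1=d1/np.linalg.norm(d1);d2=d2/np.linalg.norm(d2)
    s=np.linalg.lstsq(np.c_[d1,-d2],o2-o1,rcond=None)[0]
    p,q=o1+s[0]*d1,o2+s[1]*d2; return ((p+q)/2).round(1),np.linalg.norm(p-q).round(1)
def blob(im,roi,f):
    x0,y0,x1,y1=roi; s=im[y0:y1,x0:x1]; m=f(cv2.cvtColor(s,cv2.COLOR_BGR2HSV).astype(int)).astype(np.uint8)
    n,l,st,ce=cv2.connectedComponentsWithStats(m); k=1+np.argmax(st[1:,4]); 
    cs=max(cv2.findContours((l==k).astype(np.uint8),0,1)[0],key=cv2.contourArea)
    r=cv2.minAreaRect(cs); return (ce[k]+[x0,y0]).round(2),st[k],(np.array(r[0])+[x0,y0]).round(2),np.round(r[1],1),round(r[2],1)
E
python3 - <<'E'
from h import *
t=cv2.imread("raw_top0.png");s=cv2.imread("raw_scene0.png")
gray=lambda h:(h[...,1]<60)&(h[...,2]>70)
bl=lambda h:(h[...,2]<45)
dk=lambda h:(h[...,1]<70)
for nm,im,roi,f in [("cup t",t,(320,183,350,212),gray),("base t",t,(240,180,290,225),dk),("nose t",t,(255,190,272,210),lambda h:(h[...,1]<60)&(h[...,2]>120)),("bar t",t,(160,215,190,235),bl),
 ("cup s",s,(178,178,204,212),gray),("base s",s,(230,205,275,238),dk),("bar s",s,(335,192,362,210),bl)]:
    print(nm,*blob(im,roi,f))
a=cv2.resize(t[170:310,155:355],(800,560),interpolation=cv2.INTER_CUBIC); cv2.imwrite("pics/crop1.png",a)
E
```

```text
cup t [334.3  197.59] [  5   6  20  17 239] [334.5 197. ] [16. 19.] 90.0
base t [262.04 203.06] [  7   8  32  32 789] [262.5 203.5] [31. 31.] 90.0
nose t [262.1  202.05] [ 5 10  5  5 20] [262. 202.] [4. 4.] 90.0
bar t [174.61 225.53] [  5   6  20  10 109] [174.6  225.56] [19.4  5.6] 12.1
cup s [190.67 194.46] [  4   5  18  25 384] [190.5 195. ] [24. 17.] 90.0
base s [252.79 221.44] [  6   5  34  24 659] [252.5 221.5] [23. 33.] 90.0
bar s [347.91 202.62] [ 4  6 18 11 66] [347.85 202.74] [18.4  4.3] 24.8
```

View pics/crop1.png

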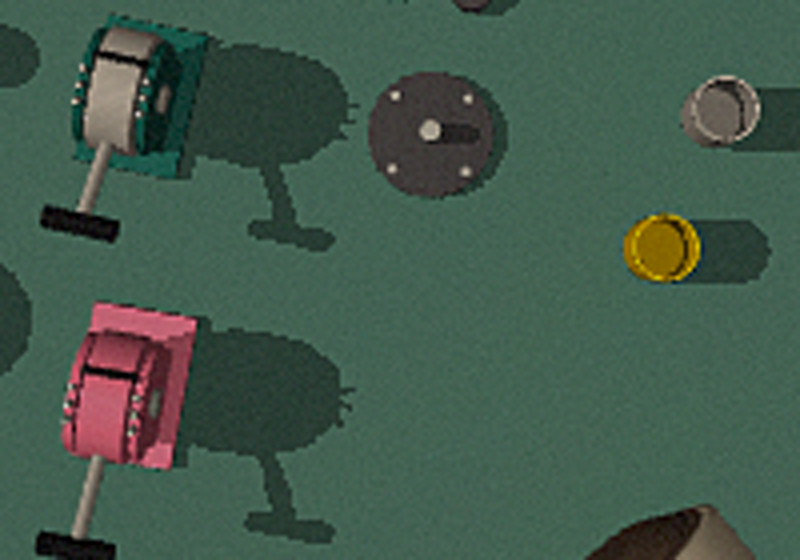

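The crop confirms the grey cup (rim centre (726,110)) against the yellow one at (662,248), and the green-blue dial (bar (80,224)) against the pink one. The spindle nose is at (430,130).

```bash
python3 - <<'E'
from h import *
cup=cast("top",336.4,197.4,64);print("cup",cup, "scene pred rim, base",proj("scene",cup),proj("scene",[cup[0],cup[1],32]))
print("spindle base",cast("top",262.2,203.2,12),"scene",cast("scene",252.7,221.3,10),"nose",cast("top",262.2,202.3,42))
print("bar",cast("top",174.6,225.6,136),tri((174.6,225.6),(347.9,202.7)))
a=np.radians(12.1)
for k in(-9,9): print(cast("top",174.6+k*np.cos(a),225.6+k*np.sin(a),136))
print("yellow",cast("top",155+662/4,170+248/4,64))
print("bearing/collar",cast("top",252,163,14),cast("top",273,168,22),"screwdr",cast("top",381,229,10),cast("top",407,280,10))
E
```

```text
cup [ 531.4 -243.1   64. ] scene pred rim, base (np.float64(189.36363787688097), np.float64(186.54646327365117)) (np.float64(190.2157012705257), np.float64(194.17942048092422))
spindle base [518.5   5.1  12. ] scene [523.1   9.4  10. ] nose [518.7   5.5  42. ]
bar [437.2 283.2 136. ] (array([437.1, 283.5, 135.6]), np.float64(0.6))
[443.3 311.  136. ]
[431.1 255.3 136. ]
yellow [ 416.2 -187.    64. ]
bearing/collar [660.4  39.8  14. ] [640.6 -33.4  22. ] screwdr [ 426.6 -404.5   10. ] [ 253.  -485.8   10. ]
```

Request:
apply_moves --deltas '[{"z":-1,"x":-0.5,"rx":0.07},{"z":-1,"x":-0.5,"rx":0.07},{"z":-1,"rz":0.07},{"z":-1,"x":-0.5,"ry":0.07},{"x":-1,"ry":0.07}]'

```text
invalid input at $.deltas[0]: expected keys x, y, z, rx, ry, rz, fingers
```

```bash
python3 - <<'E'
from station import robot
import pickle
o=robot.get_obs();print({k:o[k].round(3) if hasattr(o[k],'round') else o[k] for k in('clock','q','ee_pos','tcp_rot','ft_force')})
E
```

```text
{'clock': 0.1, 'q': array([-0.899,  0.385,  0.007, -0.   , -1.194, -0.259]), 'ee_pos': array([ 250.535, -572.025,  230.328]), 'tcp_rot': array([[-0.916, -0.401, -0.001],
       [-0.401,  0.916,  0.002],
       [ 0.   ,  0.002, -1.   ]]), 'ft_force': array([ 0.253, -0.447,  0.475])}
```

Request:
apply_moves --deltas '[{"x":0.5,"y":0,"z":-1,"rx":0.07,"ry":0,"rz":0,"fingers":1},{"x":0.5,"y":0,"z":-1,"rx":0.07,"ry":0,"rz":0,"fingers":1},{"x":0,"y":0,"z":-1,"rx":0,"ry":0,"rz":0.07,"fingers":1},{"x":0,"y":0,"z":0,"rx":0,"ry":0.07,"rz":0,"fingers":1},{"x":0,"y":0,"z":0,"rx":0,"ry":0.07,"rz":0,"fingers":1}]'

```text
clock: 0.52
ee_pos: [218.1, -576.4, 324.9]
tcp_rot: [[-0.951, -0.285, -0.123], [-0.245, 0.932, -0.268], [0.191, -0.225, -0.956]]
ft_force: [-0.4, -0.1, -1.1]
finger_gap: 85.4
grasp_force: 0.0
```

```bash
python3 - <<'E'
from station import robot
o=robot.get_obs();print({k:o[k].round(4) if hasattr(o[k],'round') else o[k] for k in('clock','q','ee_pos','tcp_rot','ft_force')})
E
```

```text
{'clock': 0.5167, 'q': array([-0.8207,  0.2228, -0.1348,  0.3083, -1.1153, -0.5989]), 'ee_pos': array([ 218.093 , -576.4389,  324.8823]), 'tcp_rot': array([[-0.9507, -0.2848, -0.1226],
       [-0.2445,  0.9318, -0.2681],
       [ 0.1906, -0.225 , -0.9555]]), 'ft_force': array([-0.4004, -0.1001, -1.0517])}
```

Request:
apply_moves --deltas '[{"x":0,"y":1,"z":0,"rx":0.07,"ry":0,"rz":0,"fingers":1},{"x":0,"y":1,"z":0,"rx":0.07,"ry":0,"rz":0,"fingers":1},{"x":0,"y":1,"z":0,"rx":0.07,"ry":0,"rz":0,"fingers":1},{"x":0,"y":1,"z":0,"rx":0.07,"ry":0,"rz":0,"fingers":1},{"x":0,"y":0,"z":0,"rx":0,"ry":0,"rz":0.07,"fingers":1}]'

```text
clock: 0.93
ee_pos: [177.9, -489.6, 283.5]
tcp_rot: [[-0.977, -0.209, -0.042], [-0.148, 0.807, -0.572], [0.153, -0.552, -0.819]]
ft_force: [-1.8, 0.8, -2.4]
finger_gap: 85.5
grasp_force: 0.0
```

```bash
python3 - <<'E'
from station import robot
o=robot.get_obs();print({k:o[k].round(4) if hasattr(o[k],'round') else o[k] for k in('clock','q','ee_pos','tcp_rot','ft_force')})
E
```

```text
{'clock': 0.9333, 'q': array([-0.7644, -0.0623, -0.8155,  0.9039, -0.5967, -1.3201]), 'ee_pos': array([ 177.8827, -489.627 ,  283.5454]), 'tcp_rot': array([[-0.9771, -0.2088, -0.0417],
       [-0.1481,  0.807 , -0.5718],
       [ 0.153 , -0.5525, -0.8194]]), 'ft_force': array([-1.7506,  0.7954, -2.4398])}
```

```bash
cat > kin.py <<'E'
import numpy as np, itertools
from scipy.spatial.transform import Rotation as Ro
D=[([-.8994,.3855,.0068,-.0004,-1.1940,-.2586],[250.535,-572.025,230.328],[[-.91605,-.40106,-.00093],[-.40106,.91605,.00174],[.00016,.00197,-1]]),
([-0.8207,0.2228,-0.1348,0.3083,-1.1153,-0.5989],[218.093,-576.4389,324.8823],[[-0.9507,-0.2848,-0.1226],[-0.2445,0.9318,-0.2681],[0.1906,-0.225,-0.9555]]),
([-0.7644,-0.0623,-0.8155,0.9039,-0.5967,-1.3201],[177.8827,-489.627,283.5454],[[-0.9771,-0.2088,-0.0417],[-0.1481,0.807,-0.5718],[0.153,-0.5525,-0.8194]])]
def rots(q,s):
    e=lambda a,v:Ro.from_euler(a,v).as_matrix()
    A1=e('z',q[0]);A2=A1@e('y',s[0]*q[1]);A3=A2@e('y',s[1]*q[2]);A4=A3@e('x',s[2]*q[3]);A5=A4@e('y',s[3]*q[4]);A6=A5@e('x',s[4]*q[5])
    return A1,A2,A3,A4,A5,A6
E
python3 - <<'E'
from kin import *
best=[]
for s in itertools.product((1,-1),repeat=5):
  for off in (0,np.pi/2,-np.pi/2):
    T=[]
    for q,p,R in D:
        q=list(q);q[4]+=off;T.append(rots(q,s)[5].T@np.array(R))
    M=Ro.from_matrix(T).mean().as_matrix(); best.append((max(np.abs(t-M).max() for t in T),s,off,M.round(2).tolist()))
best.sort(key=lambda b:b[0]);print(*best[:3],sep="\n")
E
```

```text
(np.float64(0.00010707033721535894), (1, -1, -1, -1, -1), 0, [[-0.0, -0.0, 1.0], [-1.0, -0.0, -0.0], [0.0, -1.0, -0.0]])
(np.float64(0.2853837880516065), (1, 1, 1, 1, 1), 0, [[0.11, -0.78, -0.62], [-0.99, -0.05, -0.11], [0.05, 0.63, -0.78]])
(np.float64(0.3179525238421459), (1, 1, -1, 1, -1), 0, [[-0.31, -0.56, -0.77], [-0.59, 0.74, -0.31], [0.74, 0.36, -0.56]])
```

```bash
cat >> kin.py <<'E'
S=(1,-1,-1,-1,-1)
M=np.array([[0,0,1],[-1,0,0],[0,-1,0.]])
def basis(q):
    A=rots(q,S); return np.c_[A[0][:,0],A[0][:,2],A[1][:,2],A[2][:,0],A[2][:,2],A[4][:,0],A[4][:,2]]
L=np.linalg.lstsq(np.vstack([basis(d[0]) for d in D]),np.concatenate([d[1] for d in D]),rcond=None)[0]
lo=np.array([-3.14,-1.21,-1.07,-3.16,-2.99,-3.1]);hi=np.array([3.14,2.06,1.41,2.05,-.16,3.1])
def fk(q): return basis(q)@L, rots(q,S)[5]@M
def ik(p,R,q0,n=12):
    from scipy.optimize import least_squares
    out=[]
    rng=np.random.default_rng(0)
    def f(q):
        P,Q=fk(q); return np.r_[(P-p)/100,Ro.from_matrix(Q.T@R).as_rotvec()]
    for k in range(n):
        x0=np.array(q0) if k==0 else rng.uniform(lo,hi)
        r=least_squares(f,np.clip(x0,lo+.01,hi-.01),bounds=(lo,hi))
        if r.cost<1e-6 and not any(np.abs(r.x-o).max()<.02 for o in out): out.append(r.x)
    return out
E
python3 - <<'E'
from kin import *
print(L.round(1),[ (basis(d[0])@L-d[1]).round(2).tolist() for d in D])
q0=D[-1][0]
def tool(head,e,s): # heading rad, down angle e, y horizontal sign s
    z=np.array([np.cos(head)*np.cos(e),np.sin(head)*np.cos(e),-np.sin(e)]); y=s*np.array([-np.sin(head),np.cos(head),0]); return np.c_[np.cross(y,z),y,z]
e=np.radians(12)
for nm,g,hs in(("pick",[531,-243,45],(90,60,30,0,-25)),("place",[519,6,36],(60,30,15,0,-20))):
  for h in hs:
    for s in(1,-1):
      R=tool(np.radians(h),e,s); p=np.array(g)+19*R[:,2]
      for q in ik(p,R,q0):
        A=rots(q,S); W=A[0]@[L[0],0,L[1]]+A[1]@[0,0,L[2]]+A[2]@[L[3],0,L[4]]; E=A[0]@[L[0],0,L[1]]+A[1]@[0,0,L[2]]
        print(nm,h,s,q.round(2),"wrist",W.round(0),"elbow",E.round(0))
E
```

```text
[-483.   400.3  865.3  434.4  156.1  968.   298.4] [[123.14, 102.23, -12.44], [9.04, 4.14, 11.82], [-1.98, -2.51, 0.62]]
pick 30 1 [-2.    1.09  0.1  -0.63 -1.83  1.24] wrist [-271. -594.  518.] elbow [-118. -260.  798.]
pick 30 -1 [-2.    1.09  0.1  -0.63 -1.83 -1.9 ] wrist [-271. -594.  518.] elbow [-118. -260.  798.]
pick 0 1 [-2.56  0.89 -0.55 -0.57 -1.47  1.5 ] wrist [-335. -221.  533.] elbow [-159. -105.  944.]
pick 0 -1 [-2.56  0.89 -0.55 -0.57 -1.47 -1.64] wrist [-335. -221.  533.] elbow [-159. -105.  944.]
pick -25 1 [ 2.69  0.84 -0.81  0.02 -1.28  1.57] wrist [-254.  123.  534.] elbow [-144.   70.  979.]
pick -25 -1 [ 2.69  0.84 -0.81  0.02 -1.28 -1.57] wrist [-254.  123.  534.] elbow [-144.   70.  979.]
place 60 1 [-1.57  1.15  0.25 -0.55 -1.94  1.23] wrist [  -1. -698.  509.] elbow [  -1. -307.  754.]
place 60 -1 [-1.57  1.15  0.25 -0.55 -1.94 -1.91] wrist [  -1. -698.  509.] elbow [  -1. -307.  754.]
place 30 1 [-2.13  0.94 -0.39 -0.48 -1.57  1.46] wrist [-248. -399.  523.] elbow [-114. -184.  909.]
place 30 -1 [-2.13  0.94 -0.39 -0.48 -1.57 -1.68] wrist [-248. -399.  523.] elbow [-114. -184.  909.]
place 15 1 [-2.56  0.89 -0.59 -0.32 -1.44  1.54] wrist [-320. -210.  525.] elbow [-159. -104.  944.]
place 15 -1 [-2.56  0.89 -0.59 -0.32 -1.44 -1.6 ] wrist [-320. -210.  525.] elbow [-159. -104.  944.]
place 0 1 [ 3.12  0.87 -0.67  0.02 -1.39  1.57] wrist [-347.    6.  525.] elbow [-181.    3.  956.]
place 0 -1 [ 3.12  0.87 -0.67  0.02 -1.39 -1.57] wrist [-347.    6.  525.] elbow [-181.    3.  956.]
place -20 1 [ 2.38  0.91 -0.52  0.4  -1.49  1.63] wrist [-301.  286.  525.] elbow [-144.  137.  933.]
place -20 -1 [ 2.38  0.91 -0.52  0.4  -1.49 -1.51] wrist [-301.  286.  525.] elbow [-144.  137.  933.]
```

```bash
cat > log.py <<'E'
from station import robot
import json
o=robot.get_obs()
open('poses.jsonl','a').write(json.dumps([o['q'].tolist(),o['ee_pos'].tolist(),o['tcp_rot'].tolist()])+'\n')
E
python3 log.py
```

Request:
apply_moves --deltas '[{"x":-1,"y":0,"z":-0.5,"rx":-0.07,"ry":0,"rz":0,"fingers":1},{"x":-1,"y":0,"z":-0.5,"rx":-0.07,"ry":0,"rz":0,"fingers":1},{"x":-1,"y":0,"z":0,"rx":-0.07,"ry":0,"rz":0,"fingers":1},{"x":-1,"y":0,"z":0,"rx":-0.07,"ry":0,"rz":0,"fingers":1},{"x":-1,"y":0,"z":0,"rx":-0.07,"ry":0,"rz":0,"fingers":1}]'

```text
clock: 1.35
ee_pos: [323.9, -467.2, 296.7]
tcp_rot: [[-0.98, -0.155, -0.126], [-0.141, 0.983, -0.115], [0.141, -0.095, -0.985]]
ft_force: [-0.9, -1.4, 0.8]
finger_gap: 85.6
grasp_force: 0.0
```

```bash
python3 log.py
```

Request:
apply_moves --deltas '[{"x":-1,"y":0,"z":0,"rx":-0.07,"ry":0,"rz":0,"fingers":1},{"x":-1,"y":0,"z":0,"rx":-0.07,"ry":0,"rz":0,"fingers":1},{"x":-1,"y":0,"z":0,"rx":-0.07,"ry":0,"rz":0,"fingers":1},{"x":-1,"y":0,"z":0,"rx":-0.07,"ry":0,"rz":0,"fingers":1},{"x":-1,"y":0,"z":0,"rx":-0.07,"ry":0,"rz":0,"fingers":1}]'

```text
clock: 1.77
ee_pos: [470.0, -447.4, 274.0]
tcp_rot: [[-0.98, -0.064, -0.19], [-0.14, 0.898, 0.416], [0.144, 0.434, -0.889]]
ft_force: [0.8, -0.2, -0.4]
finger_gap: 85.0
grasp_force: 0.0
```

```bash
python3 log.py
```

Request:
apply_moves --deltas '[{"x":-1,"y":0,"z":0,"rx":-0.07,"ry":-0.03,"rz":0,"fingers":1},{"x":-1,"y":0,"z":0,"rx":-0.07,"ry":-0.03,"rz":0,"fingers":1},{"x":0,"y":0,"z":0,"rx":0,"ry":-0.07,"rz":0,"fingers":1},{"x":0,"y":0,"z":0,"rx":0,"ry":-0.07,"rz":0,"fingers":1},{"x":0,"y":0,"z":0,"rx":0,"ry":0,"rz":0.07,"fingers":1}]'

```text
clock: 2.18
ee_pos: [525.2, -442.3, 262.7]
tcp_rot: [[-0.99, 0.086, 0.114], [0.139, 0.775, 0.617], [-0.035, 0.627, -0.779]]
ft_force: [-0.3, -0.9, 3.2]
finger_gap: 85.0
grasp_force: 0.0
```

```bash
python3 log.py; python3 - <<'E'
import json,numpy as np
from kin import rots,S,D
P=[d for d in D[:2]]+[json.loads(l) for l in open('poses.jsonl')]
def B(q,full):
    A=rots(q,S); c=[A[0][:,2],A[0][:,0],A[0][:,1],A[1][:,2],A[2][:,0],A[2][:,2],A[4][:,0],A[4][:,2],A[4][:,1]]
    if full: c+=[A[3][:,2]]
    return np.array(c).T
for f in(0,1):
    b=np.concatenate([p[1] for p in P]);K=np.vstack([B(p[0],f) for p in P]);x,_,rk,sv=np.linalg.lstsq(K,b,rcond=None)
    print(x.round(1),rk,sv[-2:].round(3),(K@x-b).reshape(-1,3).round(1).tolist())
print(np.array(P[-1][0]).round(3),np.round(P[-1][1]),np.round(P[-1][2],2).tolist())
E
```

```text
[ 1.606e+02 -1.000e-01  1.000e-01  5.649e+02  4.219e+02  0.000e+00
  2.977e+02 -0.000e+00 -1.599e+02] 9 [0.148 0.089] [[-0.0, -0.0, 0.0], [0.0, 0.0, -0.0], [0.0, 0.0, 0.0], [-0.0, -0.0, 0.0], [-0.0, -0.0, 0.0], [0.0, 0.0, -0.0]]
[ 1.606e+02 -1.000e-01  0.000e+00  5.649e+02  4.219e+02  1.000e-01
  2.976e+02  0.000e+00 -1.599e+02 -1.000e-01] 10 [0.101 0.081] [[-0.0, -0.0, 0.0], [0.0, 0.0, -0.0], [0.0, 0.0, 0.0], [-0.0, -0.0, 0.0], [0.0, -0.0, 0.0], [0.0, 0.0, -0.0]]
[-0.739  0.702  0.683 -0.597 -1.893 -1.053] [ 525. -442.  263.] [[-0.99, 0.09, 0.11], [0.14, 0.77, 0.62], [-0.04, 0.63, -0.78]]
```

```bash
python3 - <<'E'
s=open('kin.py').read()
a=s.index("def basis");b=s.index("lo=np")
s=s[:a]+'''def basis(q):
    A=rots(q,S); return np.c_[A[0][:,2],A[1][:,2],A[2][:,0],A[4][:,0],-A[4][:,1]]
L=np.array([160.6,564.9,421.9,297.7,159.9])
'''+s[b:]+'''
def tool(head,e,s):
    z=np.array([np.cos(head)*np.cos(e),np.sin(head)*np.cos(e),-np.sin(e)]); y=s*np.array([-np.sin(head),np.cos(head),0]); return np.c_[np.cross(y,z),y,z]
def pts(q):
    B=basis(q)*L; return [(B[:,:k].sum(1)).round().tolist() for k in(2,3)]+[(B[:,[0,1,2,4]].sum(1)).round().tolist()]
'''
open('kin.py','w').write(s)
E
python3 - <<'E'
from kin import *
q0=[-0.739,0.702,0.683,-0.597,-1.893,-1.053]
for e in(10,):
 for nm,g,hs in(("pick",[531,-243,45],(120,90,60,30,0,-25)),("place",[519,6,36],(90,60,30,15,0,-20,-40))):
  for h in hs:
    for s in(1,-1):
      R=tool(np.radians(h),np.radians(e),s); p=np.array(g)+19*R[:,2]
      for q in ik(p,R,q0,10): print(nm,e,h,s,q.round(2),"elbow,wrist,j6:",pts(q))
E
```

```text
pick 10 120 1 [-0.48  1.12  0.58 -0.74 -2.24  0.94] elbow,wrist,j6: [[452.0, -235.0, 404.0], [772.0, -402.0, 186.0], [668.0, -481.0, 93.0]]
pick 10 120 -1 [-0.48  1.12  0.58 -0.74 -2.24 -2.2 ] elbow,wrist,j6: [[452.0, -235.0, 404.0], [772.0, -402.0, 186.0], [668.0, -481.0, 93.0]]
pick 10 90 1 [-0.66  1.02  0.37 -1.   -1.95  0.82] elbow,wrist,j6: [[382.0, -294.0, 456.0], [648.0, -499.0, 201.0], [531.0, -517.0, 93.0]]
pick 10 90 -1 [-0.66  1.02  0.37 -1.   -1.95 -2.32] elbow,wrist,j6: [[382.0, -294.0, 456.0], [648.0, -499.0, 201.0], [531.0, -517.0, 93.0]]
pick 10 60 1 [-0.8   0.91  0.08 -1.25 -1.63  0.86] elbow,wrist,j6: [[310.0, -321.0, 507.0], [508.0, -526.0, 196.0], [394.0, -481.0, 93.0]]
pick 10 60 -1 [-0.8   0.91  0.08 -1.25 -1.63 -2.28] elbow,wrist,j6: [[310.0, -321.0, 507.0], [508.0, -526.0, 196.0], [394.0, -481.0, 93.0]]
pick 10 30 1 [-0.92  0.83 -0.24 -1.6  -1.36  1.06] elbow,wrist,j6: [[253.0, -333.0, 540.0], [375.0, -494.0, 170.0], [293.0, -380.0, 93.0]]
pick 10 30 -1 [-0.92  0.83 -0.24 -1.6  -1.36 -2.08] elbow,wrist,j6: [[253.0, -333.0, 540.0], [375.0, -494.0, 170.0], [293.
[... 1262 characters left out ...]
31.0, 84.0]]
place 10 30 -1 [-0.64  0.91 -0.65 -1.98 -1.39 -1.58] elbow,wrist,j6: [[357.0, -266.0, 508.0], [362.0, -270.0, 86.0], [281.0, -131.0, 84.0]]
place 10 15 1 [-0.65  1.03 -0.84 -2.25 -1.58  1.8 ] elbow,wrist,j6: [[387.0, -291.0, 451.0], [288.0, -217.0, 48.0], [254.0, -65.0, 84.0]]
place 10 15 -1 [-0.65  1.03 -0.84 -2.25 -1.58 -1.34] elbow,wrist,j6: [[387.0, -291.0, 451.0], [288.0, -217.0, 48.0], [254.0, -65.0, 84.0]]
place 10 0 1 [-0.55  1.18 -1.01 -2.56 -1.92  1.9 ] elbow,wrist,j6: [[444.0, -274.0, 376.0], [235.0, -145.0, 33.0], [245.0, 6.0, 84.0]]
place 10 0 -1 [-0.55  1.18 -1.01 -2.56 -1.92 -1.24] elbow,wrist,j6: [[444.0, -274.0, 376.0], [235.0, -145.0, 33.0], [245.0, 6.0, 84.0]]
```

```bash
cat > plan.py <<'E'
import sys, json
from h import *
from kin import *
def plan(p,R,f,cap=6.8,step=28,start=None):
    o=robot.get_obs(); P,Q=(o['ee_pos'],o['tcp_rot']) if start is None else start
    P=np.array(P);Q=Ro.from_matrix(Q).as_matrix()
    w=Ro.from_matrix(Q.T@R).as_rotvec(); n=int(max(np.ceil(np.degrees(np.linalg.norm(w))/cap),np.ceil(np.linalg.norm(p-P)/step),1))
    for k in range(n):
        r=Ro.from_matrix(Q.T@R).as_rotvec()/(n-k); d=Q.T@(p-P)/(n-k)
        a=(d/30).round(2); b=(r/(np.pi/2)).round(3)
        print('%d {"x": %g, "y": %g, "z": %g, "rx": %g, "ry": %g, "rz": %g, "fingers": %g}'%(k,*a+0.,*b+0.,f))
        P=P+Q@(a*30); Q=Q@Ro.from_rotvec(b*np.pi/2).as_matrix()
    print("end",P.round(1),"t",o['clock'],"q",o['q'].round(2)); return P,Q
def target(g,head,e,s):
    R=tool(np.radians(head),np.radians(e),s); return np.array(g)+19*R[:,2],R
E
python3 - <<'E'
from plan import *
p,R=target([531,-375,60],90,10,-1)
plan(p,R,1)
E
```

```text
0 {"x": 0.03, "y": -0.14, "z": 0.48, "rx": -0.019, "ry": 0.028, "rz": 0.062, "fingers": 1}
1 {"x": -0.01, "y": -0.15, "z": 0.47, "rx": -0.019, "ry": 0.028, "rz": 0.062, "fingers": 1}
2 {"x": -0.04, "y": -0.16, "z": 0.47, "rx": -0.019, "ry": 0.028, "rz": 0.062, "fingers": 1}
3 {"x": -0.08, "y": -0.17, "z": 0.46, "rx": -0.019, "ry": 0.029, "rz": 0.062, "fingers": 1}
4 {"x": -0.12, "y": -0.18, "z": 0.45, "rx": -0.019, "ry": 0.028, "rz": 0.062, "fingers": 1}
5 {"x": -0.15, "y": -0.18, "z": 0.44, "rx": -0.019, "ry": 0.029, "rz": 0.062, "fingers": 1}
6 {"x": -0.19, "y": -0.17, "z": 0.42, "rx": -0.019, "ry": 0.028, "rz": 0.061, "fingers": 1}
7 {"x": -0.22, "y": -0.17, "z": 0.41, "rx": -0.019, "ry": 0.029, "rz": 0.062, "fingers": 1}
8 {"x": -0.26, "y": -0.16, "z": 0.39, "rx": -0.019, "ry": 0.028, "rz": 0.061, "fingers": 1}
9 {"x": -0.29, "y": -0.14, "z": 0.38, "rx": -0.019, "ry": 0.029, "rz": 0.062, "fingers": 1}
10 {"x": -0.32, "y": -0.12, "z": 0.36, "rx": -0.019, "ry": 0.028, "rz": 0.061, "fingers": 1}
11 {"x": -0.34, "y": -0.1, "z": 0.34, "rx": -0.019, "ry": 0.029, "rz": 0.062, "fingers": 1}
12 {"x": -0.37, "y": -0.08, "z": 0.32, "rx": -0.019, "ry": 0.028, "rz": 0.061, "fingers": 1}
13 {"x": -0.39, "y": -0.05, "z": 0.31, "rx": -0.019, "ry": 0.029, "rz": 0.062, "fingers": 1}
14 {"x": -0.4, "y": -0.01, "z": 0.29, "rx": -0.019, "ry": 0.028, "rz": 0.061, "fingers": 1}
end [ 531.1 -356.3   56.7] t 2.1833 q [-0.74  0.7   0.68 -0.6  -1.89 -1.05]
```

```bash
python3 - <<'E'
from plan import *
for u,v in((440,158),(440,225),(502,225)): print("crate",cast("top",u,v,60))
for u,v in((403,168),): print("block",cast("top",u,v,30))
print("oscilloscope",cast("top",460,310,100),cast("scene",122,110,120),cast("scene",183,145,0),cast("scene",128,145,0))
p,R=target([531,-243,130],90,10,-1)
plan(p,R,1)
E
```

```text
crate [ 664.3 -599.6   60. ]
crate [ 437.1 -586.4   60. ]
crate [ 435.8 -792.7   60. ]
block [ 636.2 -483.3   30. ]
oscilloscope [ 167.  -615.9  100. ] [ 254.4 -861.9  120. ] [ 203.1 -557.7    0. ] [ 334.7 -769.     0. ]
0 {"x": 0.07, "y": 0.19, "z": 0.54, "rx": -0.019, "ry": 0.028, "rz": 0.062, "fingers": 1}
1 {"x": 0.06, "y": 0.16, "z": 0.54, "rx": -0.019, "ry": 0.028, "rz": 0.062, "fingers": 1}
2 {"x": 0.05, "y": 0.14, "z": 0.55, "rx": -0.019, "ry": 0.028, "rz": 0.062, "fingers": 1}
3 {"x": 0.04, "y": 0.12, "z": 0.56, "rx": -0.019, "ry": 0.029, "rz": 0.062, "fingers": 1}
4 {"x": 0.02, "y": 0.1, "z": 0.56, "rx": -0.019, "ry": 0.028, "rz": 0.062, "fingers": 1}
5 {"x": 0.01, "y": 0.09, "z": 0.56, "rx": -0.019, "ry": 0.029, "rz": 0.062, "fingers": 1}
6 {"x": -0.01, "y": 0.07, "z": 0.57, "rx": -0.019, "ry": 0.028, "rz": 0.061, "fingers": 1}
7 {"x": -0.03, "y": 0.05, "z": 0.57, "rx": -0.019, "ry": 0.029, "rz": 0.062, "fingers": 1}
8 {"x": -0.05, "y": 0.04, "z": 0.57, "rx": -0.019, "ry": 0.028, "rz": 0.061, "fingers": 1}
9 {"x": -0.07, "y": 0.03, "z": 0.56, "rx": -0.019, "ry": 0.029, "rz": 0.062, "fingers": 1}
10 {"x": -0.1, "y": 0.02, "z": 0.56, "rx": -0.019, "ry": 0.028, "rz": 0.061, "fingers": 1}
11 {"x": -0.12, "y": 0.02, "z": 0.56, "rx": -0.019, "ry": 0.029, "rz": 0.062, "fingers": 1}
12 {"x": -0.14, "y": 0.01, "z": 0.55, "rx": -0.019, "ry": 0.028, "rz": 0.061, "fingers": 1}
13 {"x": -0.17, "y": 0.01, "z": 0.55, "rx": -0.019, "ry": 0.029, "rz": 0.062, "fingers": 1}
14 {"x": -0.19, "y": 0.01, "z": 0.54, "rx": -0.019, "ry": 0.028, "rz": 0.061, "fingers": 1}
end [ 531.1 -224.3  126.7] t 2.1833 q [-0.74  0.7   0.68 -0.6  -1.89 -1.05]
```

```bash
python3 - <<'E'
from plan import *
p,R=target([531,-243,140],60,10,-1)
plan(p,R,1,cap=7)
E
```

```text
0 {"x": 0.04, "y": 0.19, "z": 0.48, "rx": -0.033, "ry": 0.012, "rz": 0.068, "fingers": 1}
1 {"x": 0.05, "y": 0.16, "z": 0.5, "rx": -0.033, "ry": 0.012, "rz": 0.068, "fingers": 1}
2 {"x": 0.05, "y": 0.12, "z": 0.5, "rx": -0.033, "ry": 0.012, "rz": 0.068, "fingers": 1}
3 {"x": 0.06, "y": 0.09, "z": 0.51, "rx": -0.033, "ry": 0.012, "rz": 0.068, "fingers": 1}
4 {"x": 0.06, "y": 0.06, "z": 0.51, "rx": -0.033, "ry": 0.012, "rz": 0.068, "fingers": 1}
5 {"x": 0.05, "y": 0.03, "z": 0.52, "rx": -0.033, "ry": 0.012, "rz": 0.068, "fingers": 1}
6 {"x": 0.04, "y": -0.01, "z": 0.52, "rx": -0.033, "ry": 0.012, "rz": 0.068, "fingers": 1}
7 {"x": 0.03, "y": -0.04, "z": 0.52, "rx": -0.033, "ry": 0.012, "rz": 0.068, "fingers": 1}
8 {"x": 0.01, "y": -0.06, "z": 0.52, "rx": -0.033, "ry": 0.012, "rz": 0.068, "fingers": 1}
9 {"x": 0, "y": -0.09, "z": 0.51, "rx": -0.032, "ry": 0.012, "rz": 0.068, "fingers": 1}
10 {"x": -0.02, "y": -0.12, "z": 0.51, "rx": -0.033, "ry": 0.012, "rz": 0.068, "fingers": 1}
11 {"x": -0.05, "y": -0.14, "z": 0.5, "rx": -0.032, "ry": 0.012, "rz": 0.069, "fingers": 1}
12 {"x": -0.07, "y": -0.16, "z": 0.49, "rx": -0.033, "ry": 0.013, "rz": 0.068, "fingers": 1}
13 {"x": -0.1, "y": -0.17, "z": 0.48, "rx": -0.032, "ry": 0.012, "rz": 0.069, "fingers": 1}
14 {"x": -0.13, "y": -0.18, "z": 0.47, "rx": -0.033, "ry": 0.013, "rz": 0.068, "fingers": 1}
15 {"x": -0.16, "y": -0.19, "z": 0.46, "rx": -0.032, "ry": 0.012, "rz": 0.069, "fingers": 1}
end [ 540.4 -226.8  136.8] t 2.1833 q [-0.74  0.7   0.68 -0.6  -1.89 -1.05]
```

Request:
apply_moves --deltas '[{"x":0.05,"y":0.15,"z":0.3,"rx":-0.033,"ry":0.012,"rz":0.068,"fingers":1},{"x":0.05,"y":0.15,"z":0.3,"rx":-0.033,"ry":0.012,"rz":0.068,"fingers":1},{"x":0.05,"y":0.1,"z":0.3,"rx":-0.033,"ry":0.012,"rz":0.068,"fingers":1},{"x":0.05,"y":0.1,"z":0.3,"rx":-0.033,"ry":0.012,"rz":0.068,"fingers":1},{"x":0.05,"y":0.05,"z":0.3,"rx":-0.033,"ry":0.012,"rz":0.068,"fingers":1}]'

```text
clock: 2.6
ee_pos: [528.9, -394.8, 246.1]
tcp_rot: [[-0.826, 0.554, 0.108], [0.399, 0.438, 0.805], [0.398, 0.708, -0.583]]
ft_force: [1.0, -0.0, -0.4]
finger_gap: 85.4
grasp_force: 0.0
```

Request:
apply_moves --deltas '[{"x":0.05,"y":0,"z":0.3,"rx":-0.033,"ry":0.012,"rz":0.068,"fingers":1},{"x":0.05,"y":0,"z":0.3,"rx":-0.033,"ry":0.012,"rz":0.068,"fingers":1},{"x":0,"y":-0.05,"z":0.3,"rx":-0.033,"ry":0.012,"rz":0.068,"fingers":1},{"x":0,"y":-0.05,"z":0.3,"rx":-0.033,"ry":0.012,"rz":0.068,"fingers":1},{"x":0,"y":-0.1,"z":0.3,"rx":-0.033,"ry":0.012,"rz":0.068,"fingers":1}]'

```text
clock: 3.02
ee_pos: [528.6, -356.4, 221.2]
tcp_rot: [[-0.453, 0.86, 0.235], [0.432, -0.019, 0.902], [0.78, 0.51, -0.363]]
ft_force: [-0.4, 0.2, -1.3]
finger_gap: 85.4
grasp_force: 0.0
```

```bash
python3 - <<'E'
from plan import *
p,R=target([531,-243,140],60,10,-1)
plan(p,R,1,cap=7)
E
```

```text
0 {"x": -0.08, "y": -0.2, "z": 0.83, "rx": -0.033, "ry": 0.012, "rz": 0.069, "fingers": 1}
1 {"x": -0.12, "y": -0.23, "z": 0.82, "rx": -0.033, "ry": 0.012, "rz": 0.069, "fingers": 1}
2 {"x": -0.17, "y": -0.25, "z": 0.81, "rx": -0.033, "ry": 0.012, "rz": 0.068, "fingers": 1}
3 {"x": -0.21, "y": -0.28, "z": 0.79, "rx": -0.033, "ry": 0.012, "rz": 0.069, "fingers": 1}
4 {"x": -0.25, "y": -0.29, "z": 0.77, "rx": -0.032, "ry": 0.013, "rz": 0.068, "fingers": 1}
5 {"x": -0.31, "y": -0.3, "z": 0.75, "rx": -0.033, "ry": 0.012, "rz": 0.069, "fingers": 1}
end [ 540.2 -226.9  136.6] t 3.0167 q [-0.83  0.77  0.53 -1.02 -1.99 -2.09]
```

Request:
apply_moves --deltas '[{"x":-0.1,"y":-0.2,"z":0.8,"rx":-0.033,"ry":0.012,"rz":0.069,"fingers":1},{"x":-0.1,"y":-0.2,"z":0.8,"rx":-0.033,"ry":0.012,"rz":0.069,"fingers":1},{"x":-0.2,"y":-0.3,"z":0.8,"rx":-0.033,"ry":0.012,"rz":0.068,"fingers":1},{"x":-0.2,"y":-0.3,"z":0.8,"rx":-0.033,"ry":0.012,"rz":0.069,"fingers":1},{"x":-0.3,"y":-0.3,"z":0.8,"rx":-0.03,"ry":0.013,"rz":0.068,"fingers":1}]'

```text
clock: 3.43
ee_pos: [536.7, -249.0, 148.7]
tcp_rot: [[0.001, 0.896, 0.444], [0.219, -0.434, 0.874], [0.976, 0.096, -0.196]]
ft_force: [-0.4, 0.2, 0.2]
finger_gap: 85.7
grasp_force: 0.0
```

Request:
apply_moves --deltas '[{"x":0,"y":0,"z":0,"rx":0,"ry":0,"rz":0,"fingers":1},{"x":0,"y":0,"z":0,"rx":0,"ry":0,"rz":0,"fingers":1}]'

```text
clock: 3.6
ee_pos: [536.1, -248.6, 148.2]
tcp_rot: [[-0.001, 0.898, 0.44], [0.219, -0.429, 0.876], [0.976, 0.097, -0.196]]
ft_force: [-0.5, -1.1, 0.3]
finger_gap: 85.0
grasp_force: 0.0
```

```bash
python3 - <<'E'
from plan import *
p,R=target([531,-243,42],60,10,-1)
plan(p,R,1,cap=7)
for n in("scene","top"):
    im=robot.read_camera(n)[:,:,::-1]; cv2.imwrite(f"raw_{n}1.png",im)
a=cv2.imread("raw_scene1.png")[80:260,100:320];b=cv2.imread("raw_top1.png")[130:310,240:460]
cv2.imwrite("pics/v1.png",cv2.resize(np.hstack([a,b]),(800,327),interpolation=cv2.INTER_CUBIC))
E
```

```text
0 {"x": -0.85, "y": -0.14, "z": 0.35, "rx": -0.009, "ry": 0.003, "rz": 0.018, "fingers": 1}
1 {"x": -0.86, "y": -0.11, "z": 0.35, "rx": -0.009, "ry": 0.003, "rz": 0.017, "fingers": 1}
2 {"x": -0.86, "y": -0.1, "z": 0.34, "rx": -0.01, "ry": 0.003, "rz": 0.018, "fingers": 1}
3 {"x": -0.86, "y": -0.08, "z": 0.34, "rx": -0.009, "ry": 0.004, "rz": 0.017, "fingers": 1}
end [ 540.3 -226.7   38.7] t 3.6 q [-0.81  0.76  0.15 -1.21 -1.73 -2.37]
```

View pics/v1.png

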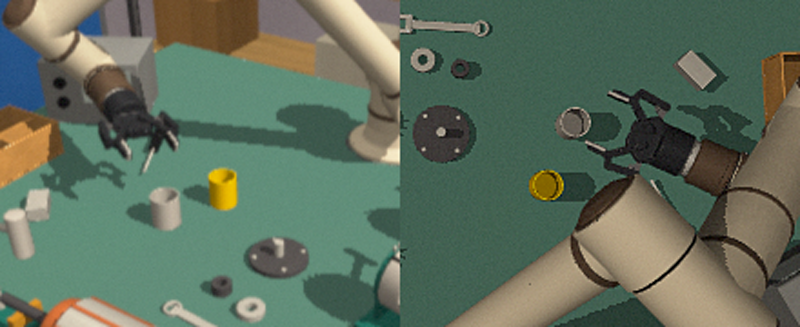

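The view shows the open gripper behind and above the grey cup (crop: cup (573,122), fingers around (620,120)), clear of the yellow cup at (546,185). Next I descend while straddling the cup.

Request:
apply_moves --deltas '[{"x":-0.5,"y":-0.22,"z":0.35,"rx":-0.018,"ry":0.006,"rz":0.035,"fingers":1},{"x":-0.7,"y":-0.15,"z":0.35,"rx":-0.018,"ry":0.007,"rz":0.035,"fingers":1},{"x":-0.8,"y":-0.06,"z":0.35,"rx":0,"ry":0,"rz":0,"fingers":1},{"x":0,"y":0,"z":0,"rx":0,"ry":0,"rz":0,"fingers":1}]'

```text
clock: 4.03
ee_pos: [536.8, -226.7, 80.5]
tcp_rot: [[0.088, 0.866, 0.492], [0.149, -0.499, 0.853], [0.985, -0.002, -0.173]]
ft_force: [-1.1, 0.9, -0.3]
finger_gap: 85.5
grasp_force: 0.0
```

```bash
python3 - <<'E'
from plan import *
p,R=target([531,-243,42],60,10,-1)
plan(p,R,1,cap=7)
E
```

```text
0 {"x": -0.68, "y": 0.05, "z": 0.15, "rx": 0, "ry": 0, "rz": -0.001, "fingers": 1}
1 {"x": -0.68, "y": 0.06, "z": 0.15, "rx": -0.001, "ry": 0, "rz": 0, "fingers": 1}
end [ 540.5 -226.8   38.8] t 4.0333 q [-0.81  0.84  0.07 -1.25 -1.65 -2.33]
```

Request:
apply_moves --deltas '[{"x":-0.7,"y":0.05,"z":0.15,"rx":0,"ry":0,"rz":0,"fingers":1},{"x":-0.7,"y":0.05,"z":0.15,"rx":0,"ry":0,"rz":0,"fingers":1},{"x":0,"y":0,"z":0,"rx":0,"ry":0,"rz":0,"fingers":1},{"x":0,"y":0,"z":0,"rx":0,"ry":0,"rz":0,"fingers":-1},{"x":0,"y":0,"z":0,"rx":0,"ry":0,"rz":0,"fingers":-1}]'

```text
clock: 4.45
ee_pos: [541.7, -229.0, 42.9]
tcp_rot: [[0.08, 0.867, 0.492], [0.155, -0.499, 0.853], [0.985, 0.008, -0.175]]
ft_force: [-0.0, 0.2, 0.3]
finger_gap: 64.0
grasp_force: 0.0
```

Request:
apply_moves --deltas '[{"x":0,"y":0,"z":0,"rx":0,"ry":0,"rz":0,"fingers":-1},{"x":0,"y":0,"z":0,"rx":0,"ry":0,"rz":0,"fingers":-1},{"x":0,"y":0,"z":0,"rx":0,"ry":0,"rz":0,"fingers":-1},{"x":0,"y":0,"z":0,"rx":0,"ry":0,"rz":0,"fingers":-1},{"x":0,"y":0,"z":0,"rx":0,"ry":0,"rz":0,"fingers":-1}]'

```text
clock: 4.87
ee_pos: [541.6, -228.8, 43.2]
tcp_rot: [[0.08, 0.866, 0.493], [0.154, -0.499, 0.853], [0.985, 0.008, -0.173]]
ft_force: [0.0, -3.3, 5.7]
finger_gap: 55.0
grasp_force: 62.8
```

```bash
python3 - <<'E'
from plan import *
print(robot.get_obs()['q'].round(2))
for n in("scene","top"): cv2.imwrite(f"raw_{n}2.png",robot.read_camera(n)[:,:,::-1])
a=cv2.imread("raw_scene2.png")[130:250,120:280];b=cv2.imread("raw_top2.png")[140:260,280:440]
cv2.imwrite("pics/v2.png",cv2.resize(np.hstack([a,b]),(800,300),interpolation=cv2.INTER_CUBIC))
E
```

```text
[-0.8   0.91  0.09 -1.25 -1.63 -2.28]
```

View pics/v2.png

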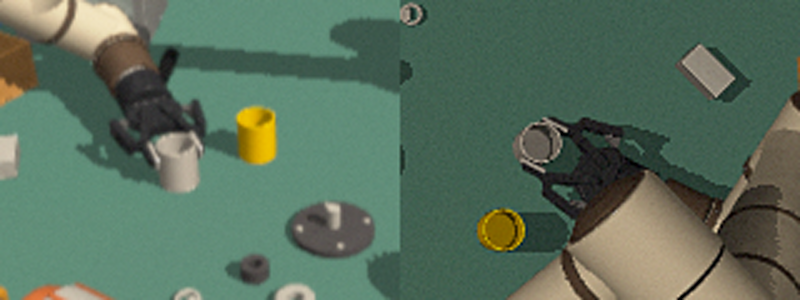

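The grasp is good: gap 55 mm, 63 N. The cup (crop (540,143)) is between the pads and the yellow cup is untouched. Now lift and roll.

Request:
apply_moves --deltas '[{"x":0.5,"y":0,"z":-0.1,"rx":0,"ry":0,"rz":0,"fingers":-1},{"x":1,"y":0,"z":-0.2,"rx":0,"ry":0,"rz":0,"fingers":-1},{"x":1,"y":0,"z":-0.2,"rx":0,"ry":0,"rz":0,"fingers":-1},{"x":1,"y":0,"z":-0.2,"rx":0,"ry":0,"rz":0,"fingers":-1},{"x":0.5,"y":0,"z":-0.1,"rx":0,"ry":0,"rz":0,"fingers":-1}]'

```text
clock: 5.38
ee_pos: [539.5, -230.5, 166.7]
tcp_rot: [[0.081, 0.866, 0.493], [0.158, -0.499, 0.852], [0.984, 0.009, -0.177]]
ft_force: [0.8, -0.5, -1.6]
finger_gap: 54.8
grasp_force: 63.2
```

Request:
apply_moves --deltas '[{"x":0,"y":0,"z":0,"rx":0,"ry":0,"rz":-0.075,"fingers":-1},{"x":0,"y":0,"z":0,"rx":0,"ry":0,"rz":-0.075,"fingers":-1},{"x":0,"y":0,"z":0,"rx":0,"ry":0,"rz":-0.075,"fingers":-1},{"x":0,"y":0,"z":0,"rx":0,"ry":0,"rz":-0.075,"fingers":-1},{"x":0,"y":0,"z":0,"rx":0,"ry":0,"rz":-0.075,"fingers":-1}]'

```text
clock: 5.8
ee_pos: [538.9, -229.8, 163.0]
tcp_rot: [[-0.415, 0.765, 0.492], [0.407, -0.328, 0.853], [0.813, 0.554, -0.176]]
ft_force: [-0.1, -0.9, -1.1]
finger_gap: 54.9
grasp_force: 63.2
```

Request:
apply_moves --deltas '[{"x":0,"y":0,"z":0,"rx":0,"ry":0,"rz":-0.075,"fingers":-1},{"x":0,"y":0,"z":0,"rx":0,"ry":0,"rz":-0.075,"fingers":-1},{"x":0,"y":0,"z":0,"rx":0,"ry":0,"rz":-0.075,"fingers":-1},{"x":0,"y":0,"z":0,"rx":0,"ry":0,"rz":-0.075,"fingers":-1},{"x":0,"y":0,"z":0,"rx":0,"ry":0,"rz":-0.075,"fingers":-1}]'

```text
clock: 6.22
ee_pos: [539.0, -229.8, 162.8]
tcp_rot: [[-0.77, 0.406, 0.492], [0.521, -0.046, 0.853], [0.369, 0.913, -0.176]]
ft_force: [-0.8, 0.5, -1.6]
finger_gap: 55.0
grasp_force: 63.2
```

Request:
apply_moves --deltas '[{"x":0,"y":0,"z":0,"rx":0,"ry":0,"rz":-0.075,"fingers":-1},{"x":0,"y":0,"z":0,"rx":0,"ry":0,"rz":-0.075,"fingers":-1},{"x":0,"y":0,"z":0,"rx":0,"ry":0,"rz":-0.075,"fingers":-1},{"x":0,"y":0,"z":0,"rx":0,"ry":0,"rz":-0.075,"fingers":-1},{"x":0,"y":0,"z":0,"rx":0,"ry":0,"rz":-0.075,"fingers":-1}]'

```text
clock: 6.63
ee_pos: [539.0, -229.8, 162.8]
tcp_rot: [[-0.866, -0.091, 0.492], [0.459, 0.251, 0.853], [-0.201, 0.964, -0.176]]
ft_force: [-0.6, -0.4, -1.6]
finger_gap: 54.8
grasp_force: 63.2
```

Request:
apply_moves --deltas '[{"x":0,"y":0,"z":0,"rx":0,"ry":0,"rz":-0.075,"fingers":-1},{"x":0,"y":0,"z":0,"rx":0,"ry":0,"rz":-0.075,"fingers":-1},{"x":0,"y":0,"z":0,"rx":0,"ry":0,"rz":-0.075,"fingers":-1},{"x":0,"y":0,"z":0,"rx":0,"ry":0,"rz":-0.075,"fingers":-1},{"x":0,"y":0,"z":0,"rx":0,"ry":0,"rz":-0.075,"fingers":-1}]'

```text
clock: 7.05
ee_pos: [539.0, -229.8, 162.8]
tcp_rot: [[-0.67, -0.556, 0.492], [0.242, 0.463, 0.853], [-0.702, 0.69, -0.176]]
ft_force: [0.4, 0.8, -1.8]
finger_gap: 54.4
grasp_force: 63.2
```

```bash
python3 - <<'E'
from plan import *
p,R=target([519,11,110],90,10,1)
plan(p,R,-1,cap=6.5)
E
```

```text
0 {"x": 0.39, "y": 0.31, "z": 0.74, "rx": -0.031, "ry": 0.013, "rz": -0.054, "fingers": -1}
1 {"x": 0.34, "y": 0.3, "z": 0.76, "rx": -0.031, "ry": 0.013, "rz": -0.054, "fingers": -1}
2 {"x": 0.3, "y": 0.29, "z": 0.78, "rx": -0.031, "ry": 0.013, "rz": -0.054, "fingers": -1}
3 {"x": 0.26, "y": 0.28, "z": 0.8, "rx": -0.031, "ry": 0.013, "rz": -0.054, "fingers": -1}
4 {"x": 0.22, "y": 0.26, "z": 0.82, "rx": -0.032, "ry": 0.012, "rz": -0.054, "fingers": -1}
5 {"x": 0.19, "y": 0.24, "z": 0.84, "rx": -0.031, "ry": 0.013, "rz": -0.054, "fingers": -1}
6 {"x": 0.15, "y": 0.21, "z": 0.85, "rx": -0.032, "ry": 0.012, "rz": -0.054, "fingers": -1}
7 {"x": 0.12, "y": 0.18, "z": 0.86, "rx": -0.031, "ry": 0.013, "rz": -0.055, "fingers": -1}
8 {"x": 0.09, "y": 0.14, "z": 0.87, "rx": -0.032, "ry": 0.012, "rz": -0.054, "fingers": -1}
9 {"x": 0.06, "y": 0.11, "z": 0.88, "rx": -0.031, "ry": 0.013, "rz": -0.055, "fingers": -1}
end [518.9  29.8 106.6] t 7.05 q [-0.81  0.72  0.08 -1.26 -1.69 -0.1 ]
```

Request:
apply_moves --deltas '[{"x":0.4,"y":0.3,"z":0.75,"rx":-0.031,"ry":0.013,"rz":-0.054,"fingers":-1},{"x":0.35,"y":0.3,"z":0.75,"rx":-0.031,"ry":0.013,"rz":-0.054,"fingers":-1},{"x":0.3,"y":0.3,"z":0.8,"rx":-0.031,"ry":0.013,"rz":-0.054,"fingers":-1},{"x":0.25,"y":0.3,"z":0.8,"rx":-0.031,"ry":0.013,"rz":-0.054,"fingers":-1},{"x":0.2,"y":0.25,"z":0.8,"rx":-0.032,"ry":0.012,"rz":-0.054,"fingers":-1}]'

```text
clock: 7.47
ee_pos: [528.7, -99.0, 135.5]
tcp_rot: [[-0.398, -0.881, 0.256], [-0.012, 0.284, 0.959], [-0.917, 0.379, -0.124]]
ft_force: [1.0, 0.1, -1.9]
finger_gap: 54.7
grasp_force: 63.2
```

Request:
apply_moves --deltas '[{"x":0.2,"y":0.25,"z":0.85,"rx":-0.031,"ry":0.013,"rz":-0.054,"fingers":-1},{"x":0.15,"y":0.2,"z":0.85,"rx":-0.032,"ry":0.012,"rz":-0.054,"fingers":-1},{"x":0.1,"y":0.2,"z":0.85,"rx":-0.031,"ry":0.013,"rz":-0.054,"fingers":-1},{"x":0.1,"y":0.15,"z":0.85,"rx":-0.032,"ry":0.012,"rz":-0.054,"fingers":-1},{"x":0,"y":0,"z":0,"rx":0,"ry":0,"rz":0,"fingers":-1}]'

```text
clock: 7.88
ee_pos: [520.2, 8.3, 113.8]
tcp_rot: [[-0.088, -0.995, 0.044], [-0.148, 0.057, 0.987], [-0.985, 0.081, -0.152]]
ft_force: [-0.5, 0.4, -1.9]
finger_gap: 54.9
grasp_force: 64.1
```

```bash
python3 - <<'E'
from plan import *
p,R=target([519,11,75],90,10,1)
plan(p,R,-1,cap=7)
E
```

```text
0 {"x": 0.64, "y": -0.02, "z": 0.46, "rx": -0.014, "ry": 0.008, "rz": -0.028, "fingers": -1}
1 {"x": 0.63, "y": 0, "z": 0.47, "rx": -0.013, "ry": 0.007, "rz": -0.029, "fingers": -1}
end [519.1  29.9  71.8] t 7.8833 q [-0.41  0.77 -0.03 -1.2  -1.71  0.78]
```

Request:
apply_moves --deltas '[{"x":0.5,"y":0,"z":0.46,"rx":-0.014,"ry":0.008,"rz":-0.028,"fingers":-1},{"x":0.63,"y":0,"z":0.47,"rx":-0.013,"ry":0.007,"rz":-0.029,"fingers":-1},{"x":0,"y":0,"z":0,"rx":0,"ry":0,"rz":0,"fingers":-1}]'

```text
clock: 8.13
ee_pos: [518.1, 27.9, 73.9]
tcp_rot: [[-0.006, -1.0, 0.004], [-0.174, 0.005, 0.985], [-0.985, 0.005, -0.174]]
ft_force: [-0.3, 0.5, -2.3]
finger_gap: 54.7
grasp_force: 64.1
```

```bash
python3 - <<'E'
from plan import *
print(robot.get_obs()['ee_pos'])
for n in("scene","top"): cv2.imwrite(f"raw_{n}3.png",robot.read_camera(n)[:,:,::-1])
a=cv2.imread("raw_scene3.png")[140:260,180:340];b=cv2.imread("raw_top3.png")[140:260,200:360]
cv2.imwrite("pics/v3.png",cv2.resize(np.hstack([a,b]),(800,300),interpolation=cv2.INTER_CUBIC))
p,R=target([519,12,39],90,10,1)
plan(p,R,-1,step=15)
E
```

```text
[518.13600643  27.93919485  73.89486849]
0 {"x": 0.43, "y": -0.01, "z": 0.13, "rx": -0.001, "ry": 0, "rz": -0.001, "fingers": -1}
1 {"x": 0.44, "y": 0, "z": 0.13, "rx": -0.001, "ry": 0, "rz": -0.001, "fingers": -1}
2 {"x": 0.43, "y": 0, "z": 0.13, "rx": -0.001, "ry": 0, "rz": -0.001, "fingers": -1}
end [518.9  30.6  35.8] t 8.2333 q [-0.37  0.83 -0.03 -1.18 -1.67  0.91]
```

View pics/v3.png

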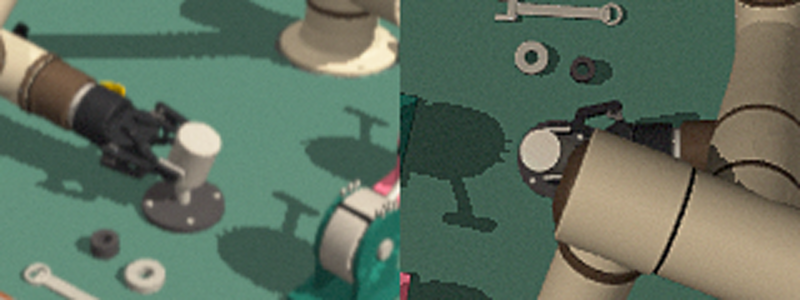

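The cup is inverted and tilted about 20 degrees, and it hangs over the nose (left crop: cup (195,150), nose (185,190)). Now I lower it to contact.

Request:
apply_moves --deltas '[{"x":0.43,"y":0,"z":0.1,"rx":0,"ry":0,"rz":0,"fingers":-1},{"x":0.43,"y":0,"z":0.1,"rx":0,"ry":0,"rz":0,"fingers":-1},{"x":0.3,"y":0,"z":0.1,"rx":0,"ry":0,"rz":0,"fingers":-1},{"x":0,"y":0,"z":0,"rx":0,"ry":0,"rz":0,"fingers":-1}]'

```text
clock: 8.57
ee_pos: [518.3, 28.5, 38.6]
tcp_rot: [[-0.006, -1.0, 0.007], [-0.173, 0.008, 0.985], [-0.985, 0.005, -0.173]]
ft_force: [-0.6, -0.0, -1.6]
finger_gap: 55.0
grasp_force: 64.1
```

Request:
apply_moves --deltas '[{"x":0.1,"y":0,"z":0.02,"rx":0,"ry":0,"rz":0,"fingers":-1},{"x":0.05,"y":0,"z":0,"rx":0,"ry":0,"rz":0,"fingers":-1},{"x":0,"y":0,"z":0,"rx":0,"ry":0,"rz":0,"fingers":-1}]'

```text
clock: 8.82
ee_pos: [519.2, 28.2, 36.2]
tcp_rot: [[-0.001, -1.0, 0.007], [-0.174, 0.007, 0.985], [-0.985, 0.0, -0.174]]
ft_force: [0.2, -0.0, -1.7]
finger_gap: 54.6
grasp_force: 64.1
```

Request:
apply_moves --deltas '[{"x":0.08,"y":0,"z":0.02,"rx":0,"ry":0,"rz":0,"fingers":-1},{"x":0,"y":0,"z":0,"rx":0,"ry":0,"rz":0,"fingers":-1}]'

```text
clock: 8.98
ee_pos: [519.2, 28.4, 35.4]
tcp_rot: [[0.001, -1.0, 0.006], [-0.171, 0.006, 0.985], [-0.985, -0.002, -0.171]]
ft_force: [0.1, -2.2, 3.9]
finger_gap: 55.3
grasp_force: 64.3
```

Request:
apply_moves --deltas '[{"x":0.08,"y":0,"z":0.02,"rx":0,"ry":0,"rz":0,"fingers":-1},{"x":0,"y":0,"z":0,"rx":0,"ry":0,"rz":0,"fingers":-1}]'

```text
clock: 9.15
ee_pos: [519.2, 28.2, 35.1]
tcp_rot: [[0.003, -1.0, 0.005], [-0.168, 0.004, 0.986], [-0.986, -0.004, -0.168]]
ft_force: [-0.3, -4.9, 12.2]
finger_gap: 55.1
grasp_force: 64.7
```

Request:
apply_moves --deltas '[{"x":0.08,"y":0,"z":0,"rx":0,"ry":0,"rz":0,"fingers":-1},{"x":0.08,"y":0,"z":0,"rx":0,"ry":0,"rz":0,"fingers":-1},{"x":0,"y":0,"z":0,"rx":0,"ry":0,"rz":0,"fingers":-1}]'

```text
clock: 9.4
ee_pos: [519.1, 27.5, 34.4]
tcp_rot: [[0.007, -1.0, 0.003], [-0.16, 0.002, 0.987], [-0.987, -0.007, -0.16]]
ft_force: [-0.4, -7.7, 24.1]
finger_gap: 54.8
grasp_force: 65.0
```

Request:
apply_moves --deltas '[{"x":-0.15,"y":0,"z":0,"rx":0,"ry":0,"rz":0,"fingers":-1},{"x":0,"y":0,"z":0,"rx":0,"ry":0,"rz":0,"fingers":-1},{"x":0,"y":0,"z":0,"rx":0,"ry":0,"rz":0,"fingers":0.5},{"x":0,"y":0,"z":0,"rx":0,"ry":0,"rz":0,"fingers":0.5},{"x":0,"y":0,"z":0,"rx":0,"ry":0,"rz":0,"fingers":1}]'

```text
clock: 9.82
ee_pos: [519.1, 28.8, 31.0]
tcp_rot: [[-0.001, -1.0, 0.007], [-0.174, 0.007, 0.985], [-0.985, 0.0, -0.174]]
ft_force: [0.3, -0.4, 0.2]
finger_gap: 74.5
grasp_force: 0.0
```

Request:
apply_moves --deltas '[{"x":0,"y":0,"z":0,"rx":0,"ry":0,"rz":0,"fingers":1},{"x":0,"y":0,"z":0,"rx":0,"ry":0,"rz":0,"fingers":1},{"x":0,"y":0,"z":0,"rx":0,"ry":0,"rz":0,"fingers":1}]'

```text
clock: 10.07
ee_pos: [519.0, 28.8, 30.8]
tcp_rot: [[-0.002, -1.0, 0.006], [-0.174, 0.006, 0.985], [-0.985, 0.001, -0.174]]
ft_force: [-0.8, -0.5, -0.4]
finger_gap: 85.4
grasp_force: 0.0
```

```bash
python3 - <<'E'
from plan import *
for n in("scene","top"): cv2.imwrite(f"raw_{n}4.png",robot.read_camera(n)[:,:,::-1])
a=cv2.imread("raw_scene4.png")[140:260,180:340];b=cv2.imread("raw_top4.png")[140:260,200:360]
cv2.imwrite("pics/v4.png",cv2.resize(np.hstack([a,b]),(800,300),interpolation=cv2.INTER_CUBIC))
print(robot.get_obs()['ee_pos'])
E
```

```text
[519.04927006  28.74892902  30.89149229]
```

View pics/v4.png

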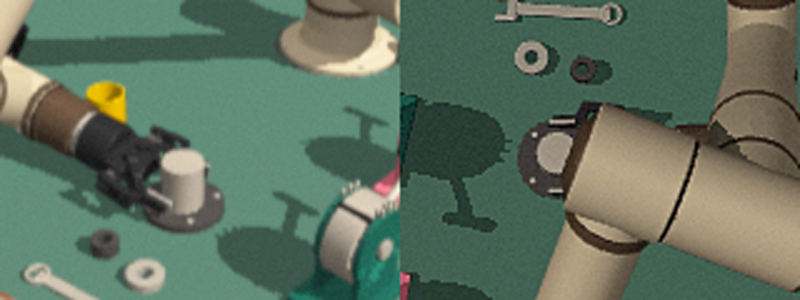

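The cup is standing upright, mouth-down on the base (left crop (183,180)), with the fingers open. Withdrawing straight back, then up.

Request:
apply_moves --deltas '[{"x":0,"y":0,"z":-0.5,"rx":0,"ry":0,"rz":0,"fingers":1},{"x":0,"y":0,"z":-0.7,"rx":0,"ry":0,"rz":0,"fingers":1},{"x":0,"y":0,"z":-1,"rx":0,"ry":0,"rz":0,"fingers":1},{"x":-0.3,"y":0,"z":-0.9,"rx":0,"ry":0,"rz":0,"fingers":1},{"x":-0.6,"y":0,"z":-0.5,"rx":0,"ry":0,"rz":0,"fingers":1}]'

```text
clock: 10.58
ee_pos: [517.7, -76.3, 75.3]
tcp_rot: [[-0.005, -1.0, 0.008], [-0.174, 0.008, 0.985], [-0.985, 0.003, -0.174]]
ft_force: [0.3, 0.9, -1.0]
finger_gap: 85.4
grasp_force: 0.0
```

Request:
apply_moves --deltas '[{"x":-1,"y":0,"z":0,"rx":0,"ry":0,"rz":0,"fingers":0},{"x":-1,"y":0,"z":0,"rx":0,"ry":0,"rz":0,"fingers":-1},{"x":-1,"y":0,"z":0,"rx":0,"ry":0,"rz":0,"fingers":-1},{"x":-1,"y":0,"z":0,"rx":0,"ry":0,"rz":0,"fingers":-1},{"x":-1,"y":0,"z":0,"rx":0,"ry":0,"rz":0,"fingers":-1}]'

```text
clock: 11.0
ee_pos: [518.3, -47.5, 225.7]
tcp_rot: [[-0.002, -1.0, 0.007], [-0.174, 0.007, 0.985], [-0.985, 0.0, -0.174]]
ft_force: [0.4, 0.2, -0.2]
finger_gap: 25.6
grasp_force: 0.0
```

```bash
python3 - <<'E'
from plan import *
t=robot.read_camera("top")[:,:,::-1];s=robot.read_camera("scene")[:,:,::-1]
a=s[140:260,180:340];b=t[140:260,200:360]
cv2.imwrite("pics/v5.png",cv2.resize(np.hstack([a,b]),(800,300),interpolation=cv2.INTER_CUBIC))
o=robot.get_obs();print(o['ee_pos'],o['q'].round(2))
# press pose: tool down, fingertips on bar
bar=np.array([437.2,283.3]);ax=np.array([.978,-.21])
for nm,p in(("above",[*bar,230]),("third",[*(bar-ax*2),38.6+9])):
  for yw in(0,45,90,135,180,225,270,315):
    R=tool(0,np.pi/2,1); R=Ro.from_euler('z',yw,degrees=True).as_matrix()@R
    for q in ik(np.array(p),R,o['q'],6): print(nm,yw,q.round(2),pts(q), "tilt y dir",R[:,1].round(2))
E
```

```text
[519.35633432 -47.81108302 229.20105692] [-0.48  0.61  0.09 -1.16 -1.87  0.65]
above 0 [ 0.89  0.21 -0.25  0.   -1.12 -2.46] [[74.0, 91.0, 713.0], [313.0, 384.0, 528.0], [437.0, 283.0, 528.0]] tilt y dir [0. 1. 0.]
above 45 [ 0.89  0.21 -0.25  0.   -1.12 -1.67] [[74.0, 91.0, 713.0], [313.0, 384.0, 528.0], [437.0, 283.0, 528.0]] tilt y dir [-0.71  0.71  0.  ]
above 90 [ 0.89  0.21 -0.25 -0.   -1.12 -0.89] [[74.0, 91.0, 713.0], [313.0, 384.0, 528.0], [437.0, 283.0, 528.0]] tilt y dir [-1.  0.  0.]
above 135 [ 0.89  0.21 -0.25 -0.   -1.12 -0.1 ] [[74.0, 91.0, 713.0], [313.0, 384.0, 528.0], [437.0, 283.0, 528.0]] tilt y dir [-0.71 -0.71  0.  ]
above 180 [ 0.89  0.21 -0.25 -0.   -1.12  0.68] [[74.0, 91.0, 713.0], [313.0, 384.0, 528.0], [437.0, 283.0, 528.0]] tilt y dir [-0. -1.  0.]
above 225 [ 0.89  0.21 -0.25 -0.   -1.12  1.47] [[74.0, 91.0, 713.0], [313.0, 384.0, 528.0], [437.0, 283.0, 528.0]] tilt y dir [ 0.71 -0.71  0.  ]
above 270 [ 0.89  0.21 -0.25 -0.   -1.12  2.25] [[74.0, 91.0, 713.0], [313.0, 384.0, 528.0], [437.0, 283.0, 528.0]] tilt y dir [ 1. -0.  0.]
third 0 [ 0.89  0.42 -0
[... 288 characters left out ...]
48 -0.   -0.67 -0.89] [[146.0, 180.0, 676.0], [311.0, 384.0, 345.0], [435.0, 284.0, 345.0]] tilt y dir [-1.  0.  0.]
third 135 [ 0.89  0.42 -0.48 -0.   -0.67 -0.11] [[146.0, 180.0, 676.0], [311.0, 384.0, 345.0], [435.0, 284.0, 345.0]] tilt y dir [-0.71 -0.71  0.  ]
third 180 [ 0.89  0.42 -0.48 -0.   -0.67  0.68] [[146.0, 180.0, 676.0], [311.0, 384.0, 345.0], [435.0, 284.0, 345.0]] tilt y dir [-0. -1.  0.]
third 225 [ 0.89  0.42 -0.48 -0.   -0.67  1.47] [[146.0, 180.0, 676.0], [311.0, 384.0, 345.0], [435.0, 284.0, 345.0]] tilt y dir [ 0.71 -0.71  0.  ]
third 270 [ 0.89  0.42 -0.48 -0.   -0.67  2.25] [[146.0, 180.0, 676.0], [311.0, 384.0, 345.0], [435.0, 284.0, 345.0]] tilt y dir [ 1. -0.  0.]
```

View pics/v5.png

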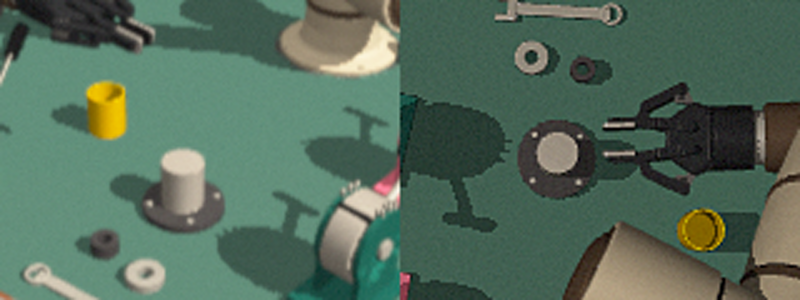

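The cup stands flat and centred on the base (right crop: cup (558,154), base (557,158)), and nothing else has moved. Next I go above the bar with the fingers shut.

```bash
python3 - <<'E'
from plan import *
print("cup",cast("top",263.2,201.6,76),"pink far",cast("top",155+120/4,170+335/4,110),cast("top",155+150/4,170+308/4,12))
R=Ro.from_euler('z',168,degrees=True).as_matrix()@tool(0,np.pi/2,1)
plan(np.array([437,283,200]),R,-1,cap=6.8)
E
```

```text
cup [517.6   2.6  76. ] pink far [348.5 253.7 110. ] [368.9 245.7  12. ]
0 {"x": -0.07, "y": 0.18, "z": 0.69, "rx": -0.038, "ry": 0.046, "rz": -0.045, "fingers": -1}
1 {"x": -0.13, "y": 0.13, "z": 0.69, "rx": -0.038, "ry": 0.046, "rz": -0.045, "fingers": -1}
2 {"x": -0.18, "y": 0.08, "z": 0.68, "rx": -0.038, "ry": 0.046, "rz": -0.044, "fingers": -1}
3 {"x": -0.23, "y": 0.02, "z": 0.67, "rx": -0.038, "ry": 0.046, "rz": -0.045, "fingers": -1}
4 {"x": -0.28, "y": -0.04, "z": 0.65, "rx": -0.038, "ry": 0.046, "rz": -0.044, "fingers": -1}
5 {"x": -0.32, "y": -0.1, "z": 0.63, "rx": -0.037, "ry": 0.046, "rz": -0.044, "fingers": -1}
6 {"x": -0.36, "y": -0.16, "z": 0.6, "rx": -0.037, "ry": 0.046, "rz": -0.045, "fingers": -1}
7 {"x": -0.39, "y": -0.21, "z": 0.56, "rx": -0.037, "ry": 0.045, "rz": -0.045, "fingers": -1}
8 {"x": -0.41, "y": -0.27, "z": 0.51, "rx": -0.038, "ry": 0.045, "rz": -0.045, "fingers": -1}
9 {"x": -0.42, "y": -0.33, "z": 0.47, "rx": -0.038, "ry": 0.045, "rz": -0.044, "fingers": -1}
10 {"x": -0.43, "y": -0.39, "z": 0.42, "rx": -0.038, "ry": 0.046, "rz": -0.044, "fingers": -1}
11 {"x": -0.43, "y": -0.44, "z": 0.36, "rx": -0.037, "ry": 0.046, "rz": -0.045, "fingers": -1}
12 {"x": -0.42, "y": -0.49, "z": 0.3, "rx": -0.037, "ry": 0.045, "rz": -0.044, "fingers": -1}
13 {"x": -0.4, "y": -0.54, "z": 0.24, "rx": -0.038, "ry": 0.046, "rz": -0.045, "fingers": -1}
14 {"x": -0.38, "y": -0.58, "z": 0.18, "rx": -0.037, "ry": 0.045, "rz": -0.044, "fingers": -1}
15 {"x": -0.35, "y": -0.61, "z": 0.12, "rx": -0.038, "ry": 0.046, "rz": -0.045, "fingers": -1}
end [436.9 283.  200.1] t 11.1 q [-0.48  0.61  0.09 -1.16 -1.87  0.65]
```

Request:
apply_moves --deltas '[{"x":-0.1,"y":0.2,"z":0.7,"rx":-0.038,"ry":0.046,"rz":-0.045,"fingers":-1},{"x":-0.15,"y":0.15,"z":0.7,"rx":-0.038,"ry":0.046,"rz":-0.045,"fingers":-1},{"x":-0.2,"y":0.1,"z":0.7,"rx":-0.038,"ry":0.046,"rz":-0.045,"fingers":-1},{"x":-0.25,"y":0,"z":0.65,"rx":-0.038,"ry":0.046,"rz":-0.045,"fingers":-1},{"x":-0.3,"y":0,"z":0.65,"rx":-0.038,"ry":0.046,"rz":-0.045,"fingers":-1}]'

```text
clock: 11.52
ee_pos: [490.4, 57.1, 218.3]
tcp_rot: [[0.386, -0.897, -0.215], [-0.442, -0.384, 0.81], [-0.809, -0.218, -0.545]]
ft_force: [0.6, -0.1, 0.5]
finger_gap: 0.4
grasp_force: 0.0
```

Request:
apply_moves --deltas '[{"x":-0.35,"y":-0.1,"z":0.6,"rx":-0.038,"ry":0.046,"rz":-0.045,"fingers":-1},{"x":-0.4,"y":-0.15,"z":0.6,"rx":-0.038,"ry":0.046,"rz":-0.045,"fingers":-1},{"x":-0.4,"y":-0.2,"z":0.55,"rx":-0.038,"ry":0.046,"rz":-0.045,"fingers":-1},{"x":-0.4,"y":-0.25,"z":0.5,"rx":-0.038,"ry":0.046,"rz":-0.045,"fingers":-1},{"x":-0.4,"y":-0.3,"z":0.45,"rx":-0.038,"ry":0.046,"rz":-0.045,"fingers":-1}]'

```text
clock: 11.93
ee_pos: [462.8, 159.0, 212.5]
tcp_rot: [[0.748, -0.621, -0.236], [-0.473, -0.747, 0.466], [-0.466, -0.237, -0.853]]
ft_force: [0.1, 0.3, 0.3]
finger_gap: -0.2
grasp_force: 0.0
```

```bash
python3 - <<'E'
from plan import *
R=Ro.from_euler('z',168,degrees=True).as_matrix()@tool(0,np.pi/2,1)
print(robot.get_obs()['ee_pos'])
plan(np.array([437,283,190]),R,-1,cap=6.8)
E
```

```text
[462.78322113 158.97485152 212.45746142]
0 {"x": -0.37, "y": -0.4, "z": 0.46, "rx": -0.037, "ry": 0.046, "rz": -0.044, "fingers": -1}
1 {"x": -0.38, "y": -0.45, "z": 0.41, "rx": -0.037, "ry": 0.046, "rz": -0.044, "fingers": -1}
2 {"x": -0.37, "y": -0.49, "z": 0.36, "rx": -0.037, "ry": 0.045, "rz": -0.044, "fingers": -1}
3 {"x": -0.36, "y": -0.54, "z": 0.3, "rx": -0.037, "ry": 0.046, "rz": -0.043, "fingers": -1}
4 {"x": -0.34, "y": -0.58, "z": 0.24, "rx": -0.037, "ry": 0.045, "rz": -0.044, "fingers": -1}
5 {"x": -0.32, "y": -0.62, "z": 0.18, "rx": -0.037, "ry": 0.046, "rz": -0.043, "fingers": -1}
end [437.  283.1 190. ] t 11.9333 q [ 0.29  0.28 -0.1  -0.56 -1.33  0.82]
```

Request:
apply_moves --deltas '[{"x":-0.35,"y":-0.4,"z":0.45,"rx":-0.037,"ry":0.046,"rz":-0.044,"fingers":-1},{"x":-0.4,"y":-0.45,"z":0.4,"rx":-0.037,"ry":0.046,"rz":-0.044,"fingers":-1},{"x":-0.35,"y":-0.5,"z":0.35,"rx":-0.037,"ry":0.046,"rz":-0.044,"fingers":-1},{"x":-0.35,"y":-0.55,"z":0.3,"rx":-0.037,"ry":0.046,"rz":-0.044,"fingers":-1},{"x":-0.35,"y":-0.55,"z":0.25,"rx":-0.037,"ry":0.046,"rz":-0.044,"fingers":-1}]'

```text
clock: 12.35
ee_pos: [442.3, 262.4, 194.7]
tcp_rot: [[0.961, -0.273, -0.052], [-0.269, -0.96, 0.074], [-0.07, -0.057, -0.996]]
ft_force: [0.9, -1.0, -0.2]
finger_gap: 0.2
grasp_force: 0.0
```

Request:
apply_moves --deltas '[{"x":0,"y":0,"z":0,"rx":0,"ry":0,"rz":0,"fingers":-1}]'

```text
clock: 12.43
ee_pos: [439.1, 265.5, 193.1]
tcp_rot: [[0.962, -0.265, -0.056], [-0.261, -0.963, 0.072], [-0.073, -0.055, -0.996]]
ft_force: [0.1, -2.0, -1.2]
finger_gap: 0.2
grasp_force: 0.0
```

```bash
python3 - <<'E'
from plan import *
R=Ro.from_euler('z',168,degrees=True).as_matrix()@tool(0,np.pi/2,1)
plan(np.array([437,283,165]),R,-1,cap=6.8,step=20)
E
```

```text
0 {"x": -0.08, "y": -0.25, "z": 0.49, "rx": -0.018, "ry": 0.023, "rz": -0.018, "fingers": -1}
1 {"x": -0.08, "y": -0.26, "z": 0.48, "rx": -0.018, "ry": 0.023, "rz": -0.019, "fingers": -1}
end [437.1 283.  165. ] t 12.4333 q [ 0.8   0.24 -0.27 -0.1  -1.05  0.55]
```

Request:
apply_moves --deltas '[{"x":-0.1,"y":-0.25,"z":0.45,"rx":-0.018,"ry":0.023,"rz":-0.018,"fingers":-1},{"x":-0.1,"y":-0.25,"z":0.45,"rx":-0.018,"ry":0.023,"rz":-0.019,"fingers":-1},{"x":0,"y":0,"z":0,"rx":0,"ry":0,"rz":0,"fingers":-1},{"x":0,"y":0,"z":0,"rx":0,"ry":0,"rz":0,"fingers":-1}]'

```text
clock: 12.77
ee_pos: [438.1, 278.2, 167.1]
tcp_rot: [[0.976, -0.219, -0.003], [-0.219, -0.976, 0.002], [-0.004, -0.001, -1.0]]
ft_force: [0.2, -0.1, -0.1]
finger_gap: -0.2
grasp_force: 0.0
```

```bash
python3 - <<'E'
from plan import *
t=robot.read_camera("top")[:,:,::-1];s=robot.read_camera("scene")[:,:,::-1]
a=s[130:250,280:440];b=t[150:270,100:260]
cv2.imwrite("pics/v6.png",cv2.resize(np.hstack([a,b]),(800,300),interpolation=cv2.INTER_CUBIC))
o=robot.get_obs();print(o['ee_pos'],o['tcp_rot'].round(3).tolist(),"tip px",proj("scene",o['ee_pos']))
E
```

```text
[439.36509431 278.25763016 168.47296831] [[0.975, -0.221, -0.001], [-0.221, -0.975, 0.005], [-0.002, -0.004, -1.0]] tip px (np.float64(347.4725314988052), np.float64(193.25282144725333))
```

View pics/v6.png

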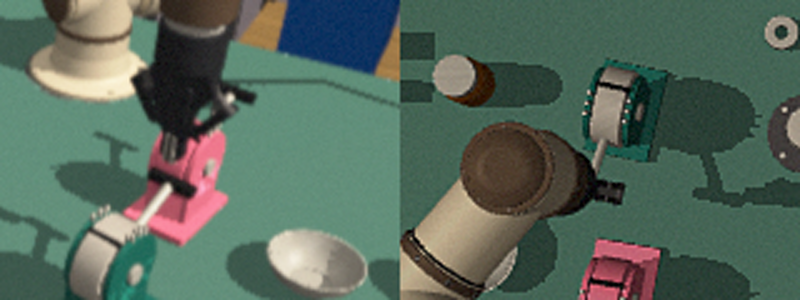

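The fingertips (left crop (172,158)) are right above the green dial's bar (172,182). Pressing along the arc.

Request:
apply_moves --deltas '[{"x":-0.05,"y":-0.1,"z":0.4,"rx":0,"ry":0,"rz":0,"fingers":-1},{"x":-0.05,"y":-0.05,"z":0.4,"rx":0,"ry":0,"rz":0,"fingers":-1},{"x":-0.13,"y":0,"z":0.4,"rx":0,"ry":0,"rz":0,"fingers":-1},{"x":-0.13,"y":0,"z":0.4,"rx":0,"ry":0,"rz":0,"fingers":-1},{"x":0,"y":0,"z":0,"rx":0,"ry":0,"rz":0,"fingers":-1}]'

```text
clock: 13.28
ee_pos: [429.2, 285.1, 119.9]
tcp_rot: [[0.975, -0.221, -0.002], [-0.221, -0.975, 0.005], [-0.003, -0.004, -1.0]]
ft_force: [-2.2, 0.9, 2.9]
finger_gap: -0.3
grasp_force: 1.5
```

Request:
apply_moves --deltas '[{"x":-0.03,"y":0,"z":0.3,"rx":0,"ry":0,"rz":0,"fingers":-1},{"x":-0.03,"y":0,"z":0.3,"rx":0,"ry":0,"rz":0,"fingers":-1},{"x":-0.03,"y":0,"z":0.3,"rx":0,"ry":0,"rz":0,"fingers":-1},{"x":0,"y":0,"z":0,"rx":0,"ry":0,"rz":0,"fingers":-1}]'

```text
clock: 13.62
ee_pos: [427.3, 286.4, 93.8]
tcp_rot: [[0.975, -0.22, -0.0], [-0.22, -0.975, 0.005], [-0.001, -0.005, -1.0]]
ft_force: [-2.7, 0.9, 4.5]
finger_gap: 0.0
grasp_force: 2.5
```

```bash
python3 - <<'E'
from plan import *
o=robot.get_obs();p=o['ee_pos'];q=.42-np.arcsin((p[2]-9-85)/125);print(p,o['ft_force'],"q",q)
ax=np.array([.978,-.21]);print("ideal r",125*np.cos(.42-q),"r",-(p[:2]-[548.7,259.3])@ax)
E
```

```text
[427.27386803 286.36757901  93.75455888] [-2.66828466  0.89296355  4.53338331] q 0.42196353021465094
ideal r 124.99975903439594 r 124.43894865555882
```

Request:
apply_moves --deltas '[{"x":0.02,"y":0,"z":0.3,"rx":0,"ry":0,"rz":0,"fingers":-1},{"x":0.03,"y":0,"z":0.3,"rx":0,"ry":0,"rz":0,"fingers":-1},{"x":0.06,"y":0,"z":0.3,"rx":0,"ry":0,"rz":0,"fingers":-1},{"x":0.05,"y":0,"z":0.2,"rx":0,"ry":0,"rz":0,"fingers":-1},{"x":0,"y":0,"z":0,"rx":0,"ry":0,"rz":0,"fingers":-1}]'

```text
clock: 14.03
ee_pos: [432.2, 285.7, 60.9]
tcp_rot: [[0.975, -0.22, 0.0], [-0.22, -0.975, 0.005], [-0.001, -0.005, -1.0]]
ft_force: [-2.8, 1.3, 5.4]
finger_gap: 0.1
grasp_force: 2.9
```

```bash
python3 - <<'E'
from plan import *
o=robot.get_obs();p=o['ee_pos'];q=.42-np.arcsin((p[2]-9-85)/125);print(p,o['ft_force'],"q",q)
ax=np.array([.978,-.21]);print("ideal r",125*np.cos(.42-q),"r",-(p[:2]-[548.7,259.3])@ax)
E
```

```text
[432.19464614 285.73522409  60.93223525] [-2.76453587  1.3337043   5.44925719] q 0.6877290943392457
ideal r 120.54676658581594 r 119.49363313011261
```

Need another 13 mm down and about 4 mm towards the axle.

Request:
apply_moves --deltas '[{"x":0.04,"y":0,"z":0.15,"rx":0,"ry":0,"rz":0,"fingers":-1},{"x":0.04,"y":0,"z":0.15,"rx":0,"ry":0,"rz":0,"fingers":-1},{"x":0.03,"y":0,"z":0.12,"rx":0,"ry":0,"rz":0,"fingers":-1},{"x":0,"y":0,"z":0,"rx":0,"ry":0,"rz":0,"fingers":-1},{"x":0,"y":0,"z":0,"rx":0,"ry":0,"rz":0,"fingers":-1}]'

```text
clock: 14.45
ee_pos: [435.6, 285.1, 49.3]
tcp_rot: [[0.976, -0.22, 0.001], [-0.22, -0.976, 0.005], [-0.0, -0.005, -1.0]]
ft_force: [-3.3, 0.4, 8.0]
finger_gap: -0.1
grasp_force: 4.0
```

Request:
apply_moves --deltas '[{"x":0,"y":0,"z":0,"rx":0,"ry":0,"rz":0,"fingers":-1},{"x":0,"y":0,"z":0,"rx":0,"ry":0,"rz":0,"fingers":-1},{"x":0,"y":0,"z":0,"rx":0,"ry":0,"rz":0,"fingers":-1},{"x":0,"y":0,"z":0,"rx":0,"ry":0,"rz":0,"fingers":-1},{"x":0,"y":0,"z":0,"rx":0,"ry":0,"rz":0,"fingers":-1}]'

```text
clock: 14.87
ee_pos: [435.5, 285.1, 49.6]
tcp_rot: [[0.976, -0.22, 0.001], [-0.22, -0.976, 0.006], [-0.0, -0.006, -1.0]]
ft_force: [-3.0, 0.5, 8.3]
finger_gap: 0.3
grasp_force: 4.0
```

```bash
python3 - <<'E'
from plan import *
t=robot.read_camera("top")[:,:,::-1];s=robot.read_camera("scene")[:,:,::-1]
a=s[170:290,220:380];b=t[150:270,150:310]
cv2.imwrite("pics/v7.png",cv2.resize(np.hstack([a,b]),(800,300),interpolation=cv2.INTER_CUBIC))
o=robot.get_obs();p=o['ee_pos'];q=.42-np.arcsin((p[2]-9-85)/125);print(p,o['ft_force'],"q",q,np.abs(o['joint_vel']).max())
E
```

```text
[435.49910671 285.13384721  49.55827196] [-3.75890932  0.1255558   7.51471191] q 0.7834851460058193 0.0012362601840810788
```

View pics/v7.png

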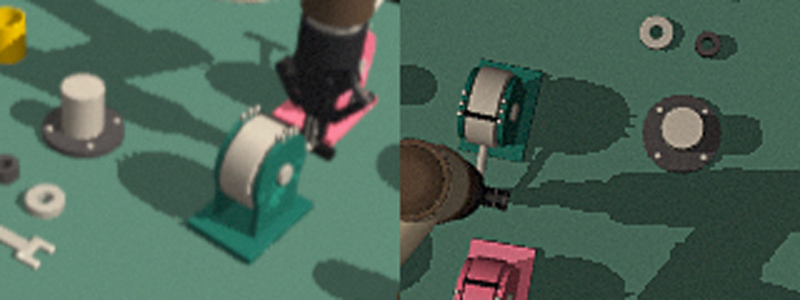

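The bar is held down with the pointer at the third stud (right crop (480,113)). The dial reads about 0.78 rad with about 8 N, and the cup is flat on the spindle at (683,128). Handing in.

```bash
python3 -c "
from station import robot
print(robot.hand_in())"
```

```text
the job is handed in; nothing more can be done
None
```

I handed the job in with the cup let go mouth-down and flat over the spindle nose, and the fingers holding the dial in the third notch at about 0.78 rad with about 8 N; no verdict came back.

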